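# Turn a pot stand foot by foot past the pointer

### The arm

A 6-joint arm with a two-finger parallel gripper is mounted at the origin on the work surface. World frame = base frame: x ahead of the robot, y to its left, z up, the work surface at z = 0. Lengths are in m, angles in rad, forces in N, time in s.
With the tool pointing down it reaches from about 0.4 to 0.925 m from the base axis. Payload 12.5 kg.
Tool frame: the origin (TCP) lies midway between the tips of the shut fingers; the grasp point (between the pads) lies 19 mm behind it; z points along the fingers, y is the line along which they close (so a half turn about z gives the same grasp; the last joint's range is limited). The gripper opens to 95 mm and grips with 3 to 60 N. Pads are 20 mm wide; open, the fingers measure 119 mm over their backs; the gripper's body (75 mm by 180 mm) begins 59 mm behind the grasp point.
Start: joints at [-0.106, 0.491, 1.559, -0, 1.092, -0.106], TCP at [0.625, 0, 0.195] pointing down, gripper open.
Joint ranges: [-3.1, 3.1], [-0.84, 2.19], [0.05, 2.79], [-1.13, 4.28], [0.06, 2.93], [-2.69, 2.69]. Speed limits (rad/s): [2.22, 2.22, 2.79, 3.14, 3.14, 3.14].

### API

Orientations are given as a unit quaternion [x, y, z, w].
In Python, from bench import ctrl, optics gives the robot as it stands.
- The arm moves only by the shell command python3 -m creep 'ROWS'. ROWS is text: rows parted by semicolons, each of 7 numbers parted by spaces: the closure, from 0 (fully open) to 1 (shut), then the shift along the tool's x, y, z in cm, then the turn, a rotation vector about the tool's x, y, z in degrees. A call has 1 to 10 rows; each row is the pose to reach, as a shift and turn from the pose commanded when the call began, along the tool's axes at that moment; what a row does not reach only later rows make up. A row lasts 1/12 s, in which the tool goes at most 41.7 mm and 7.16 degrees, less where a joint would pass 70% of its speed; a pose out of reach is approached as far as the arm can. A call with a gripper value outside its range is refused whole. The fingers move at their own pace and stop on an object; the grip force is fixed at half the most. Time passes only in rows, so rows that repeat a pose let the fingers close. It gives the time, the measured TCP pose, the force, the opening and the grip force at its end, in the units of the state.
- ctrl.state(): the state, without advancing time (a new reading comes with each control period).
- optics.camera(name): name is "scene" or "side" or "wrist"; returns a dict with "img" (480x640x3 uint8, red, green, blue), "range_z" (480x640 float32, m along the optical axis (not along the pixel's ray), 0 where there is no reading), "intrinsics" (3x3 intrinsics, pixels), "eye" and "attitude" of the camera in the world; the wrist camera has in their place "tool_from_camera" (4x4, takes a point from camera to tool coordinates, whose origin is the TCP and whose axes are the flange's). Camera axes: x right, y down, z forward; pixel columns grow to the right and rows downward; lengths in m; the calibration is good to about 2 mm. A picture is of the moment at which its call begins: read the wrist's pose just before it.
- ctrl.finish_job(): hands the job in; it is judged then, once.
Trained networks look in a picture, given as the dict that the camera call returned (one of the last four; its "shot" number tells which), for a name from the list of things; names that differ only in an ending like _2 or _b are one class to them, and where a whole thing is asked for, a point or a joint stands for the part that bears it (a point fixed in the world has none). Each returns a list of dicts, best first, with "conf" (0 to 1); they miss things now and then, are a little off and sometimes report something else, mostly with a low value. They report only what shows in the picture. A call takes as long as a camera call. They do not tell look-alikes from the thing itself.
- optics.silhouettes(picture, query): "mask" (480x640 bool, what is visible of it) and "centre" ([column, row] in pixels, amid what is visible of it).
The state is a dict: "clock": time; "qpos": joint angles; "qd": joint speeds; "joint_torque": joint torques, N m; "ee_pos": TCP position; "ee_rot": TCP orientation; "force": force on the tool from outside, world axes, zero at the start; "torque": the same for the moment, N m; "width": finger opening in m; "grip_force": force on a finger pad.
Only numpy, scipy, OpenCV 4.12 (cv2) and the standard library are available. Lean on these libraries where they do the work, as an engineer would, in place of code of your own. Each camera call takes 0.05 s, during which the arm holds its last target. There are 200 camera calls.

### The job

Swing the clear guard of the turntable up until it stands upright, then turn the upturned wooden pot stand so that its one square foot stands right at the tip of the pointer gauge and pause it there for a moment (half a second or more). Do the same with each of its three round feet, in the order in which they reach the pointer as the stand turns anticlockwise seen from above. Leave the last foot at the pointer, lower the guard gently until it is fully closed, and do not shift the gauge or the chuck, bottle and bowl standing around.

Things in the scene. Friction and masses are not known exactly. Their poses are not given: they have to be found in the camera images.
- spindle (a point): Point on the vertical turning axis, on the upper face of the stand's disc, 52 mm above the bench. Its axes are the station's: x from the front (guard's handle side, towards the robot) to the back (hinge side), y to the station's left, z up. The station is bolted down; its place and direction on the bench vary.
- station: Green turntable station: base plate 200 x 190 mm, 14 mm thick, centred on the turning axis. Origin on the axis at bench level, axes as for spindle. Two hinge uprights, 22 x 16 mm, stand at x = 92 mm, y = +-83 mm, their tops 119 mm above the bench.
- stand (a joint): Turn of the wooden stand about the vertical axis, rad, growing anticlockwise seen from above; 0 when the square foot (foot0) is at the pointer; each further pi/2 brings the next foot there. Starts between -1.9 and -0.5, can turn from -3.2 to 8.0. Stiff (0.15 N m, about 3 N at a foot): it stays where it is left.
- foot0 (a point): Centre of the square foot (26 x 26 mm, 44 mm tall), 74 mm above the bench. The stand is a wooden pot stand clamped upside down on the turntable: a disc 144 mm in diameter, upper face 52 mm above the bench, with four upright feet (tops 96 mm above the bench), centres 55 mm from the turning axis, a quarter turn apart.
- foot1 (a point): Centre of a round foot, 22 mm in diameter, 44 mm tall: the one that reaches the pointer a quarter turn after the square foot when the stand turns anticlockwise.
- foot2 (a point): Centre of the round foot opposite the square one, 22 mm in diameter, 44 mm tall.
- foot3 (a point): Centre of a round foot, 22 mm in diameter, 44 mm tall: the last to reach the pointer.
- mark (a point): Tip of the gauge's pointer, 84 mm above the bench, 78 mm from the turning axis on the station's right (-y) side. The pointer, a steel rod 8 mm thick with a tapered end, points along this point's own +y, straight at the turning axis. A foot is at the pointer when its centre lies on the line of the rod, just beyond the tip.
- gauge: The loose pointer gauge, 0.7 kg, easily knocked: a round steel base 56 mm in diameter, 22 mm tall, with a slim upright, 123 mm tall in all, that carries the pointer. Origin at the centre of its underside, 57 mm behind the pointer's tip and 135 mm from the turning axis; axes parallel to the station's.
- guard (a joint): Opening of the clear guard, rad: 0 closed (level over the stand), pi/2 upright at the back, 1.75 the stop. Starts between 0 and 0.3. Stiff hinge: it stays where it is left at any angle and takes about 5 N at the handle to lift.
- handle (a point): Middle of the guard's handle, a round steel bar 12 mm thick, 126 mm long, along the station's y, 200 mm from the hinge axis. Two arms at y = +-55 mm hold it. Between bar and guard lies a gap with 32 mm free, so a finger can go down on either side of the bar. The guard is 155 mm wide, its frame 10 mm thick; closed, bar and guard lie 115 mm above the bench.
- hinge (a point): Middle of the guard's hinge axis, 115 mm above the bench, 85 mm behind the turning axis; the axis runs along the station's y.
- chuck_center (a point): Centre of a bystander: a loose steel four-jaw lathe chuck, 100 mm in diameter, 69 mm tall.
- glue_center (a point): Centre of a bystander: a loose upright glue bottle, 60 mm in diameter, 165 mm tall.
- bowl_center (a point): Centre of a bystander: a loose wooden bowl, 110 mm in diameter, 50 mm tall.
Mind the look-alikes: they are no part of the job. What is shaped like the gauge but green is not meant.

How it is judged:
By the outcome, as a careful person would: the job done as asked, in the order asked, and still so for the second after the job is handed in, with the robot touching nothing.
It also fails if it takes over 72 s, if anything falls off the work surface, if the arm or the gripper's body presses on something with over 40 N, if the wrist force passes 120 N, or if a joint passes its speed limit or range.

## Working session

There is one attempt and no reset: what is moved stays moved. The work goes in short steps, Python scripts to look and compute and a shell command to move; the robot and the scene stay as the last step left them, time stands still between calls to the robot, and variables do not carry over. Pictures are saved under pics/ and viewed, at most 10 in all, crops included, and the job is handed in when it is done.

```bash
ls; mkdir -p pics; cat > h.py <<'E'
import numpy as np,cv2
from scipy.spatial.transform import Rotation as R
from bench import ctrl,optics
def pts(c,mask=None):
    K=np.array(c["intrinsics"]);z=c["range_z"];v,u=np.nonzero((z>0)&(mask if mask is not None else True))
    d=z[v,u];p=np.c_[(u-K[0,2])/K[0,0]*d,(v-K[1,2])/K[1,1]*d,d]
    a=np.array(c["attitude"]);Rm=R.from_quat(a).as_matrix() if a.size==4 else a.reshape(3,3)
    return p@Rm.T+np.array(c["eye"]),u,v
E
python3 - <<'E'
from h import *
s=ctrl.state();print(s)
ims=[]
for n in("scene","side"):
    c=optics.camera(n);ims.append(c["img"]);print(n,c["eye"],c["attitude"],c["intrinsics"])
    for q in("station","stand","foot0","foot1","gauge","handle","guard","chuck_center","glue_center","bowl_center"):
        for r in optics.silhouettes(c,q)[:4]:
            p,_,_=pts(c,r["mask"]);print(q,round(r["conf"],2),np.round(r["centre"]),len(p),np.round(np.median(p,0),3) if len(p) else'')
    cv2.imwrite(f"pics/{n}0.png",c["img"][...,::-1])
E
```

```text
pics
{'clock': 0.0, 'qpos': array([-1.05576815e-01,  4.91557323e-01,  1.55945797e+00, -3.27392267e-05,
        1.09170499e+00, -1.05548693e-01]), 'qd': array([ 0.00027512,  0.00047457,  0.00054938, -0.00091902,  0.0004213 ,
       -0.00012131]), 'joint_torque': array([-9.52334158e-04, -6.12640929e+01, -2.58175153e+01,  6.92750537e-02,
        4.83079045e-02, -1.38641695e-05]), 'ee_pos': array([6.24726896e-01, 5.76246390e-05, 1.93960220e-01]), 'ee_rot': array([ 7.07111270e-01,  7.07102067e-01, -3.65744670e-04, -4.29336039e-04]), 'force': array([-0.43642787,  0.11972678, -0.59497412]), 'torque': array([-0.0337894 ,  0.02356506, -0.01466601]), 'grip_force': 0.0, 'width': 0.09491733532043659}
scene [1.26641448 0.02993978 0.56869773] [ 0.63782601  0.61413212 -0.33102077 -0.32625905] [[498.28315386   0.         325.28642522]
 [  0.         498.28315386 234.36826174]
 [  0.           0.           1.        ]]
station 0.91 [369. 251.] 15186 [0.62  0.109 0.115]
stand 0.92 [376. 264.] 2209 [0.623 0.109 0.052]
foot0 0.91 [369. 264.] 2279 [0.623 0.109 0.052]
foot1 0.91 [369. 264.] 2279 [0.623 0.
[... 803 characters left out ...]
 [328. 314.] 19286 [0.558 0.143 0.052]
stand 0.64 [330. 321.] 4551 [0.558 0.128 0.052]
foot0 0.78 [330. 319.] 4734 [0.558 0.128 0.051]
foot1 0.78 [330. 319.] 4734 [0.558 0.128 0.051]
gauge 0.7 [404. 252.] 782 [ 0.554 -0.138  0.022]
gauge 0.58 [465. 288.] 1334 [ 0.423 -0.083  0.022]
gauge 0.5 [360. 232.] 65 [ 0.586 -0.026  0.115]
handle 0.63 [336. 265.] 7143 [0.562 0.116 0.139]
guard 0.63 [335. 266.] 6908 [0.561 0.118 0.139]
guard 0.56 [306. 215.] 1291 [ 0.704 -0.052  0.109]
chuck_center 0.86 [314. 444.] 6089 [0.466 0.335 0.052]
chuck_center 0.58 [329. 310.] 19951 [0.558 0.142 0.052]
glue_center 0.82 [307. 216.] 1299 [ 0.704 -0.052  0.11 ]
bowl_center 0.78 [191. 386.] 4662 [0.667 0.311 0.032]
```

View pics/scene0.png

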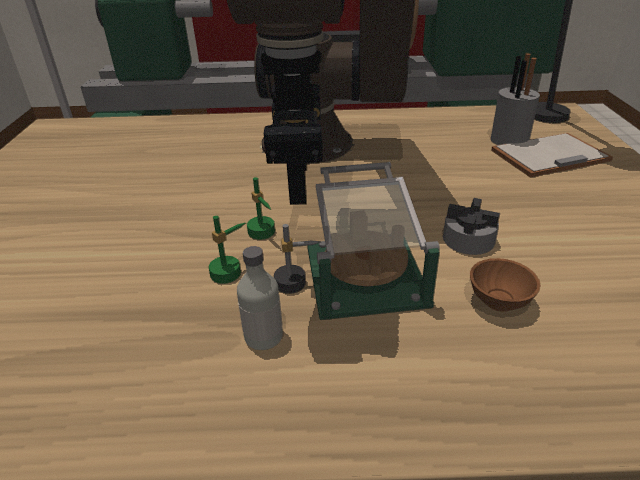

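View pics/side0.png

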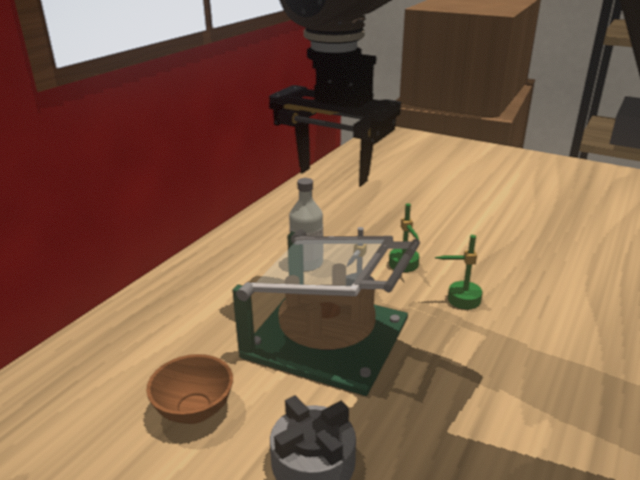

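The steel gauge is at (290,265) in the scene view, next to the glue bottle. The look-alikes are the green gauges at (222,262) and (259,221). The guard at (365,205) is slightly open, with its handle bar at (357,170) on the robot side. Next I measure the station.

```bash
python3 - <<'E'
from h import *
P=[];C=[]
for n in("scene","side"):
    c=optics.camera(n);p,u,v=pts(c);col=c["img"][v,u].astype(int)
    k=(abs(p[:,0]-.59)<.2)&(abs(p[:,1]-.11)<.2)&(p[:,2]>.004);P.append(p[k]);C.append(col[k])
    p,col=p[k],col[k]
    g=(col[:,1]>col[:,0]*1.4)&(col[:,1]>col[:,2]*1.1)
    m=g&(abs(p[:,2]-.014)<.004)&(abs(p[:,1]-.11)<.16)&(p[:,1]>-.02)
    print(n,'plate',m.sum(),cv2.minAreaRect(p[m][:,:2].astype(np.float32)))
    m=g&(p[:,2]>.112)&(p[:,2]<.124);q=p[m]
    for s in(0,1):
        a=q[(q[:,1]>.11)==s]
        if len(a)>4: print('upright',len(a),a.mean(0),a.min(0),a.max(0))
    w=(abs(p[:,2]-.096)<.004)&(col[:,0]>col[:,2]*1.25)
    print('feet',w.sum())
    if w.sum()>3:
        _,lab,st=None,None,None
        cs=[]
        for x in p[w]:
            for cl in cs:
                if np.linalg.norm(np.mean(cl,0)[:2]-x[:2])<.025: cl.append(x);break
            else: cs.append([x])
        for cl in cs: print('  ',len(cl),np.mean(cl,0).round(4),np.ptp(cl,axis=0).round(3))
    m=(p[:,2]>.125)&(abs(p[:,1]-.11)<.12)&(p[:,1]>.0)
    # guard plane fit
    q=p[m&(p[:,2]<.2)]
    A=np.c_[q[:,:2],np.ones(len(q))];s=np.linalg.lstsq(A,q[:,2],rcond=None)[0];print('guard plane',len(q),s,np.std(A@s-q[:,2]),q.min(0),q.max(0))
    h=q[q[:,0]<q[:,0].min()+.012];print('front',h.mean(0),h.min(0),h.max(0))
    for q in ("gauge",):
      pass
    z=c["img"]
    if n=="scene": cr=cv2.resize(z[150:320,200:440],(800,567),interpolation=cv2.INTER_CUBIC)
    else: cr=None
    if cr is not None: cv2.imwrite("pics/crop1.png",cr[...,::-1])
    # steel gauge depth points 
    k=(p[:,1]<.02)&(p[:,1]>-.05)&(p[:,0]<.70)&(p[:,2]>.015)
    for lo,hi in((.018,.026),(.076,.092),(.1,.13)):
        a=p[k&(p[:,2]>lo)&(p[:,2]<hi)]
        if len(a): print('gauge',lo,len(a),a.mean(0).round(4),a.min(0).round(3),a.max(0).round(3))
E
```

```text
scene plate 2356 ((0.5829809308052063, 0.1066131517291069), (0.19822925329208374, 0.18720829486846924), 6.073922634124756)
upright 72 [0.63907932 0.01262416 0.11751313] [ 0.4250932  -0.08945131  0.11212854] [0.68967639 0.04125013 0.12327751]
upright 58 [0.66807638 0.198255   0.11755889] [0.66208837 0.19190206 0.11240064] [0.67245313 0.20612814 0.1205825 ]
feet 124
   16 [ 0.4298 -0.0849  0.0943] [0.013 0.01  0.007]
   40 [ 0.5943 -0.0261  0.0932] [0.018 0.017 0.006]
   60 [0.6376 0.1167 0.095 ] [0.012 0.021 0.005]
   6 [0.6702 0.2069 0.0974] [0.003 0.002 0.007]
   2 [ 0.7201 -0.0341  0.0935] [0.003 0.    0.001]
guard plane 5831 [-0.23215935 -0.02379767  0.27418825] 0.0016112574125423623 [0.45990979 0.02384059 0.12500502] [0.67322372 0.19277516 0.16706961]
front [0.46827595 0.12230502 0.16292815] [0.45990979 0.038293   0.15415058] [0.47187497 0.15867567 0.16706961]
gauge 0.018 471 [ 0.5958 -0.0251  0.0218] [ 0.565 -0.05   0.018] [0.62  0.001 0.025]
gauge 0.076 189 [ 0.5943 -0.0115  0.0853] [ 0.585 -0.036  0.077] [0.603 0.019 0.092]
gauge 0.1 87 [ 0.5939 -0.0264  0.1138] [ 0.586 -0.032
[... 565 characters left out ...]
 -0.0864  0.0947] [0.018 0.007 0.007]
   179 [0.5174 0.0998 0.0948] [0.024 0.032 0.005]
   47 [0.655  0.2032 0.0964] [0.021 0.017 0.008]
   137 [0.5647 0.1628 0.0947] [0.021 0.022 0.005]
guard plane 5809 [-0.22837446 -0.02827898  0.2710212 ] 0.001908456739131204 [0.45373592 0.02586361 0.12500143] [0.6670208 0.1892652 0.1669224]
front [0.46085777 0.12146541 0.16242856] [0.45373592 0.04053644 0.15400113] [0.4657106  0.16008446 0.1669224 ]
gauge 0.018 19 [ 0.5749 -0.0445  0.0212] [ 0.568 -0.049  0.02 ] [ 0.579 -0.038  0.023]
gauge 0.076 70 [ 0.6936 -0.0435  0.0839] [ 0.685 -0.05   0.076] [ 0.7   -0.036  0.092]
gauge 0.1 100 [ 0.6387 -0.0347  0.1124] [ 0.583 -0.05   0.101] [ 0.7   -0.02   0.123]
```

View pics/crop1.png

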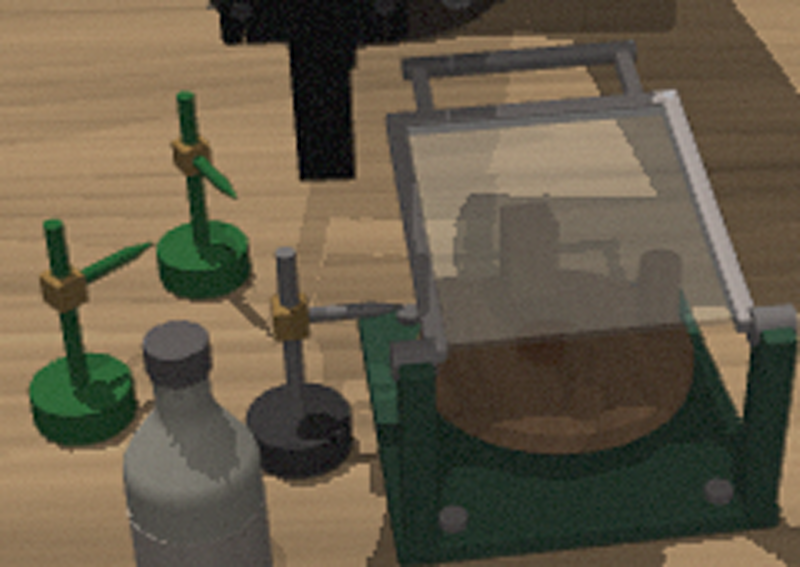

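The crop confirms the choice: the steel gauge at crop (290,400) has its pointer aimed at the stand, and both other gauges are green. The station is at about (0.583, 0.107) with a yaw of 6°. The guard stands at about 13°. The thick square foot is at the front, so the stand is at about -86°.

Next I work out the rows for reaching the bar and for the opening arc.

```bash
cat >> h.py <<'E'
C0=np.array([.583,.1066]);YAW=6.0
def row(x,y,z,yaw,base=None,g=0):
    """station mm x,y ; z TCP mm; yaw deg = direction of tool y in station frame, tool pointing down"""
    s=base or ctrl.state();Rt=R.from_quat(s["ee_rot"]);a=np.radians(YAW)
    w=np.r_[C0+np.array([[np.cos(a),-np.sin(a)],[np.sin(a),np.cos(a)]])@np.array([x,y])/1e3,z/1e3]
    b=np.radians(YAW+yaw);Y=np.array([np.cos(b),np.sin(b),0]);Z=np.array([0,0,-1.]);X=np.cross(Y,Z)
    Rg=R.from_matrix(np.c_[X,Y,Z])
    d=Rt.inv().apply(w-s["ee_pos"])*100;r=np.degrees((Rt.inv()*Rg).as_rotvec())
    return ("%g "%g+" ".join("%.2f"%v for v in d)+"  "+" ".join("%.1f"%v for v in r))
def where():
    s=ctrl.state();a=np.radians(YAW);d=(s["ee_pos"][:2]-C0)*1e3
    Y=R.from_quat(s["ee_rot"]).as_matrix()[:,1]
    print("t %.2f st x %.1f y %.1f z %.1f yaw %.1f w %.1f grip %.1f F %s"%(s["clock"],np.cos(a)*d[0]+np.sin(a)*d[1],-np.sin(a)*d[0]+np.cos(a)*d[1],s["ee_pos"][2]*1e3,np.degrees(np.arctan2(Y[1],Y[0]))-YAW,s["width"]*1e3,s["grip_force"],s["force"].round(1)))
E
python3 - <<'E'
from h import *
where();print(row(-111,0,195,0));print(row(-111,0,141,0))
E
```

```text
t 1.20 st x 30.6 y -110.4 z 194.6 yaw -6.0 w 95.2 grip 0.0 F [ 0.5 -0.8  0.9]
0 9.50 -15.24 -0.05  0.0 0.0 -6.0
0 9.50 -15.24 5.35  0.0 0.0 -6.0
```

```bash
python3 -m creep '0.66 1 -2 0 0 0 -1; 0.66 3.5 -6 0 0 0 -3; 0.66 6 -10 0 0 0 -5; 0.66 8 -13 0 0 0 -6; 0.66 9.5 -15.2 0 0 0 -6; 0.66 9.5 -15.2 0 0 0 -6; 0.66 9.5 -15.2 0 0 0 -6' | tail -5
python3 - <<'E'
from h import *
where();s=ctrl.state()
c=optics.camera("wrist");cv2.imwrite("pics/w1.png",c["img"][...,::-1])
K=c["intrinsics"];z=c["range_z"];T=np.array(c["tool_from_camera"])
v,u=np.nonzero(z>0);d=z[v,u];p=np.c_[(u-K[0,2])/K[0,0]*d,(v-K[1,2])/K[1,1]*d,d]@T[:3,:3].T+T[:3,3]
m=(abs(p[:,0])<.045)&(p[:,2]<.07)&(p[:,2]>.0)&(abs(p[:,1])<.1)
q=p[m];print(len(q));h,e=np.histogram(q[:,1],np.arange(-.1,.1,.004))
for i in range(len(h)):
    if h[i]: print(round(e[i]*1e3),h[i],(q[(q[:,1]>=e[i])&(q[:,1]<e[i+1]),2].min()*1e3).round(1))
E
```

```text
ee_pos: [0.4725, 0.0957, 0.1952]
ee_rot: [0.668, 0.744, 0.0, 0.0]
force: [0.2, -0.3, 0.5]
width: 0.0538
grip_force: 0.0
t 1.78 st x -111.1 y 0.8 z 195.2 yaw 0.1 w 53.8 grip 0.0 F [ 0.2 -0.3  0.5]
13031
-12 715 27.9
-8 864 27.1
-4 797 26.8
0 121 30.8
28 399 38.9
32 862 37.1
36 549 37.2
40 432 39.0
44 529 42.3
48 536 43.0
52 570 44.0
56 601 44.8
60 627 45.9
64 660 46.8
68 676 48.0
72 690 48.8
76 629 49.6
80 560 50.0
84 563 51.6
88 553 52.5
92 549 53.6
```

View pics/w1.png

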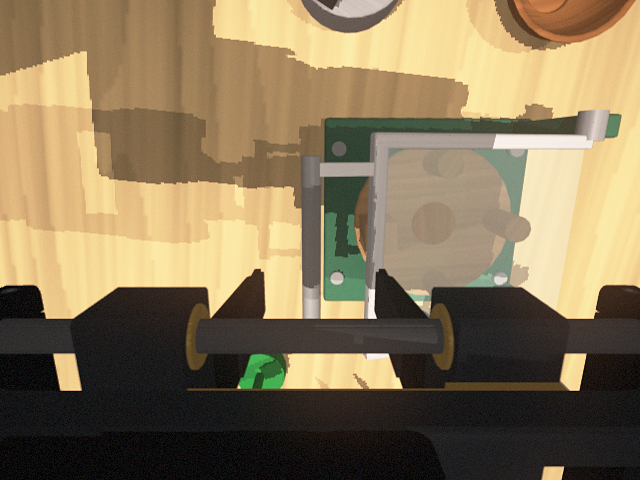

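The picture shows the bar at column 311 and the guard frame at column 378, with the gap between them. The bar sits at tool y ≈ -5.5 mm, with its top 27 mm below the TCP. I shift back by 5.5 mm, descend and grip.

```bash
python3 -m creep '0.66 0 -0.55 0 0 0 0; 0.66 0 -0.55 0 0 0 0; 0.66 0 -0.55 1 0 0 0; 0.66 0 -0.55 3 0 0 0; 0.66 0 -0.55 4.5 0 0 0; 0.66 0 -0.55 5.1 0 0 0; 0.66 0 -0.55 5.1 0 0 0' | tail -5
python3 -m creep '1 0 0 0 0 0 0; 1 0 0 0 0 0 0; 1 0 0 0 0 0 0; 1 0 0 0 0 0 0;1 0 0 0 0 0 0' | tail -2
python3 - <<'E'
from h import *
where();s=ctrl.state()
p=s["ee_pos"];a0=np.radians(13.6)
for a in range(17,91,4):
    b=np.radians(a);print(a,"%.2f %.2f"%(20*(np.cos(a0)-np.cos(b)),-20*(np.sin(b)-np.sin(a0))))
E
```

```text
ee_pos: [0.4674, 0.0939, 0.1423]
ee_rot: [0.669, 0.743, -0.001, -0.001]
force: [0.0, 0.5, 0.6]
width: 0.0324
grip_force: 0.0
width: 0.0045
grip_force: 1.0
t 2.83 st x -116.6 y 0.0 z 143.9 yaw 0.0 w 4.5 grip 1.0 F [-3.3 -0.2  1.5]
17 0.31 -1.14
21 0.77 -2.46
25 1.31 -3.75
29 1.95 -4.99
33 2.67 -6.19
37 3.47 -7.33
41 4.35 -8.42
45 5.30 -9.44
49 6.32 -10.39
53 7.40 -11.27
57 8.55 -12.07
61 9.74 -12.79
65 10.99 -13.42
69 12.27 -13.97
73 13.59 -14.42
77 14.94 -14.78
81 16.31 -15.05
85 17.70 -15.22
89 19.09 -15.29
```

```bash
python3 -m creep '1 0 0 0 0 0 0; 1 0 0 0 0 0 0' | tail -2
python3 - <<'E'
from h import *
where()
c=optics.camera("wrist");d=optics.camera("side")
cr=cv2.resize(d["img"][170:350,220:460],(800,600))
cv2.imwrite("pics/w2.png",np.hstack([cv2.resize(c["img"],(400,300)),cv2.resize(cr,(400,300))])[...,::-1])
E
```

```text
width: 0.0006
grip_force: 0.5
t 3.00 st x -115.9 y -0.0 z 143.8 yaw 0.0 w 0.6 grip 0.5 F [-0.2  0.4  1.4]
```

View pics/w2.png

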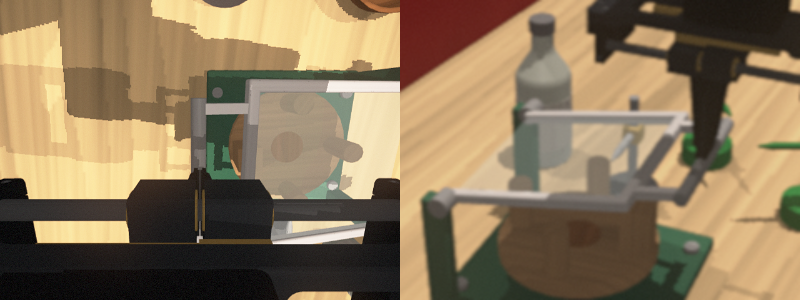

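```bash
python3 - <<'E'
from h import *
c=optics.camera("wrist")
K=c["intrinsics"];z=c["range_z"];T=np.array(c["tool_from_camera"]);print(T.round(3))
v,u=np.nonzero(z>0);d=z[v,u];p=np.c_[(u-K[0,2])/K[0,0]*d,(v-K[1,2])/K[1,1]*d,d]@T[:3,:3].T+T[:3,3]
p*=1e3
for x0 in range(-80,100,8):
    m=(p[:,0]>=x0)&(p[:,0]<x0+8)&(abs(p[:,1])<30)&(p[:,2]<30)&(p[:,2]>-60)
    q=p[m]
    if len(q): print(x0,len(q),"y %.0f..%.0f z %.0f..%.0f med %s"%(q[:,1].min(),q[:,1].max(),q[:,2].min(),q[:,2].max(),np.median(q,0).round()))
c=optics.camera("scene");P,u,v=pts(c)
s=ctrl.state();q=R.from_quat(s["ee_rot"]).inv().apply(P-s["ee_pos"])*1e3
for n,c in(("scene",c),("side",optics.camera("side"))):
    P,u,v=pts(c);q=R.from_quat(s["ee_rot"]).inv().apply(P-s["ee_pos"])*1e3
    for x0 in range(-72,80,12):
        m=(q[:,0]>=x0)&(q[:,0]<x0+12)&(abs(q[:,1])<32)&(q[:,2]<30)&(q[:,2]>-70)
        k=q[m]
        if len(k): print(n,x0,len(k),k.min(0).round(),k.max(0).round())
E
```

```text
[[ 0.    -0.969 -0.248  0.069]
 [ 1.     0.     0.001 -0.   ]
 [-0.001 -0.248  0.969 -0.191]
 [ 0.     0.     0.     1.   ]]
-56 77 y -3..2 z -22..-18 med [-51.  -1. -20.]
-48 26 y -0..0 z -21..-19 med [-44.  -0. -20.]
-40 19 y -0..0 z -21..-19 med [-37.  -0. -20.]
-8 15 y -0..0 z -45..-42 med [ -2.   0. -43.]
0 48 y -7..0 z -44..-16 med [  5.  -0. -42.]
8 998 y -8..8 z -60..-15 med [ 11.  -0. -34.]
16 382 y -7..5 z -22..-15 med [ 20.  -1. -19.]
24 398 y -7..4 z -22..-13 med [ 28.  -1. -19.]
32 417 y -7..4 z -22..-14 med [ 36.  -1. -19.]
40 429 y -7..4 z -22..-15 med [ 44.  -1. -19.]
48 881 y -7..30 z -22..-11 med [ 53.   5. -17.]
56 959 y -7..30 z -22..-6 med [ 59.   6. -17.]
64 24 y -7..4 z -17..-15 med [ 64.  -2. -16.]
scene -72 6 [-61.   1. -20.] [-60.   6. -12.]
scene -60 86 [-59.  -3. -21.] [-48.  32.  -7.]
scene -48 42 [-47.  -2. -21.] [-36.   7.  -9.]
scene -36 45 [-36.  -2. -21.] [-25.   8. -10.]
scene -24 44 [-24.  -1. -21.] [-12.  10.  -8.]
scene -12 208 [-12.  -5. -65.] [ -0.  14. -10.]
scene 0 178 [  0.   2. -67.] [12. 15. -9.]
scene 12 48 [ 12.  -2. -34.] [ 24.   8. -10.]
scene 24 43 [ 24.  -4. -20.] [36.  9. -8.]
scene 36 45 [ 36.  -3. -20.] [48.  7. -9.]
scene 48 83 [ 48.  -3. -22.] [60. 31. -6.]
scene 60 20 [ 60.  -4. -20.] [65. 32. -9.]
side -72 8 [-62.  -8. -19.] [-60.   0. -16.]
side -60 67 [-60.  -9. -20.] [-48.  31.  -2.]
side -48 35 [-48.  -9. -20.] [-36.  30.  -6.]
side -36 24 [-36.  -8. -19.] [-24.  -3. -12.]
side -24 24 [-24. -12. -66.] [-13.  -4. -11.]
side -12 66 [-12. -13. -69.] [ -0.  -5. -11.]
side 0 443 [  0. -13. -70.] [ 12.   9. -10.]
side 12 110 [ 12. -11. -70.] [ 24.   7. -11.]
side 24 51 [ 24.  -8. -20.] [ 36.   3. -12.]
side 36 51 [ 36.  -8. -20.] [ 48.   3. -11.]
side 48 187 [ 48.  -8. -20.] [60. 32. -2.]
side 60 125 [ 60.  -8. -20.] [66. 31. -4.]
```

```bash
python3 -m creep '1 0 0 0 0 0 0; 1 0 0.03 -0.3 0 0 0; 1 0 0.1 -0.6 0 0 0; 1 0 0.2 -1 0 0 0; 1 0 0.2 -1 0 0 0' 
python3 - <<'E'
from h import *
where();s=ctrl.state()
for n in("scene","side"):
    c=optics.camera(n)
    P,u,v=pts(c);q=R.from_quat(s["ee_rot"]).inv().apply(P-s["ee_pos"])*1e3
    m=(q[:,0]>=24)&(q[:,0]<48)&(abs(q[:,1])<20)&(q[:,2]<30)&(q[:,2]>-70);print(n,q[m].min(0),q[m].max(0))
d=c;cv2.imwrite("pics/s3.png",cv2.resize(d["img"][130:310,300:460],(711,600*4//3*1),interpolation=cv2.INTER_CUBIC)[:600,...,::-1])
E
```

```text
clock: 3.67
ee_pos: [0.4702, 0.0947, 0.1544]
ee_rot: [0.669, 0.743, 0.001, 0.001]
force: [0.2, 0.2, 0.3]
width: 0.0008
grip_force: 0.0
t 3.67 st x -113.5 y -0.0 z 154.4 yaw 0.0 w 0.8 grip 0.0 F [0.2 0.2 0.3]
scene [ 24.19263871  -4.56305421 -11.14140028] [47.74622812  7.01765128  2.44507221]
side [ 24.37408797 -10.81861191 -10.16851445] [47.99781878  1.31780552 -0.53207947]
```

View pics/s3.png

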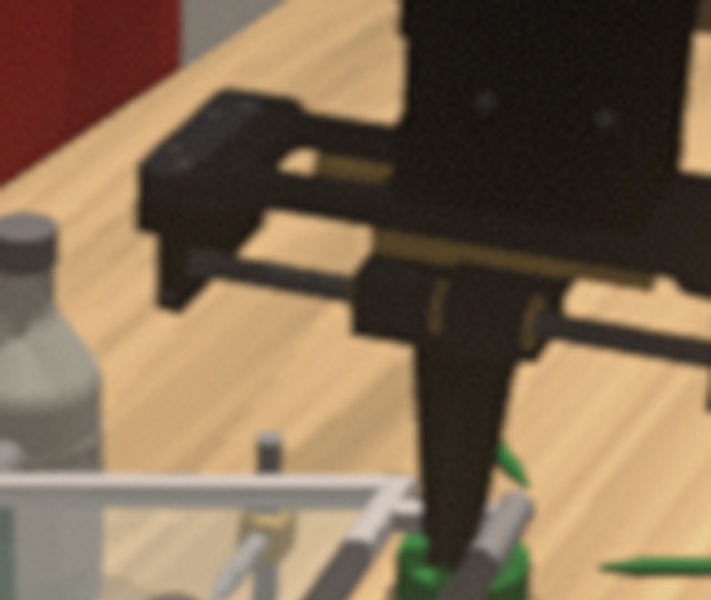

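```bash
python3 - <<'E'
from h import *
s=ctrl.state();Rt=R.from_quat(s["ee_rot"])
for n in("scene","side"):
    c=optics.camera(n);K=c["intrinsics"]
    Rm=R.from_quat(c["attitude"])
    for z in(0,-19,-40):
        q=Rm.inv().apply(Rt.apply([0,0,z/1e3])+s["ee_pos"]-c["eye"]);print(n,z,(K@q)[:2]/q[2],q[2])
    P,u,v=pts(c);q=Rt.inv().apply(P-s["ee_pos"])*1e3;col=c["img"][v,u].sum(1)
    m=(abs(q[:,0])<25)&(abs(q[:,1])<25)&(q[:,2]<15)&(q[:,2]>-45)
    for z in range(-45,15,6):
        k=m&(q[:,2]>=z)&(q[:,2]<z+6)
        if k.any(): print(z,k.sum(),q[k].min(0).round(),q[k].max(0).round(),col[k].mean().round(),'dark',(q[k&(col<110)].min(0).round(),q[k&(col<110)].max(0).round()) if (k&(col<110)).any() else '')
E
```

```text
scene 0 [354.60937086 171.34958956] 0.8919737800246538
scene -19 [354.73617675 161.73481762] 0.8811929246631752
scene -40 [354.87998999 150.83050085] 0.8692772424215411
-45 40 [-12.  -8. -45.] [ 11.  11. -39.] 43.0 dark (array([-12.,  -8., -45.]), array([ 11.,  11., -39.]))
-39 48 [-12.  -6. -39.] [ 11.  13. -33.] 52.0 dark (array([-12.,  -6., -39.]), array([ 11.,  13., -33.]))
-33 36 [-12.  -5. -33.] [ 12.   9. -27.] 55.0 dark (array([-12.,  -5., -33.]), array([ 10.,   9., -27.]))
-27 43 [-11.   2. -27.] [ 12.   7. -21.] 67.0 dark (array([-11.,   2., -27.]), array([ 10.,   7., -22.]))
-21 6 [ -6.   4. -21.] [  8.   6. -20.] 158.0 dark 
-15 29 [-23.  -4. -11.] [24.  3. -9.] 184.0 dark 
-9 118 [-25.  -7.  -9.] [23.  8. -3.] 186.0 dark 
-3 39 [-25.  -1.  -3.] [24.  5.  2.] 179.0 dark 
side 0 [400.32299863 266.01170066] 0.7919193394322465
side -19 [401.20149265 253.81316475] 0.7822807689267366
side -40 [402.19799354 239.97601657] 0.771627612052226
-45 73 [-10. -10. -45.] [ 13.   7. -39.] 136.0 dark (array([  6.,  -9., -45.]), array([ 13.,   5., -39.]))
-39 56 [-10.  -9. -39.] [ 13.   6. -33.] 134.0 dark (array([  8.,  -9., -39.]), array([ 13.,   5., -33.]))
-33 48 [-10.  -9. -33.] [ 14.   6. -27.] 137.0 dark (array([  9.,  -7., -33.]), array([ 13.,   4., -28.]))
-27 39 [ -9.  -6. -27.] [ 14.   3. -21.] 134.0 dark (array([  7.,  -6., -27.]), array([ 13.,   2., -22.]))
-21 14 [-13.  -6. -21.] [ 11.   4. -18.] 161.0 dark (array([  8.,  -1., -21.]), array([ 10.,   1., -20.]))
-15 23 [-25.  -8. -10.] [20. -1. -9.] 260.0 dark 
-9 152 [-24. -11.  -9.] [25.  2. -3.] 226.0 dark 
-3 13 [-25. -10.  -3.] [24. -9. -1.] 251.0 dark
```

The fingers end about 20 mm short of the reported TCP, so they closed just above the bar. In the view they are still above it, with the tips near (450,570). I reopen them and go 20 mm deeper, watching the force.

```bash
python3 -m creep '1 0 0 -1 0 0 0; 0.66 0 -0.35 -2 0 0 0; 0.66 0 -0.35 -2 0 0 0; 0.66 0 -0.35 -2 0 0 0; 0.66 0 -0.35 -2 0 0 0; 0.66 0 -0.35 -2 0 0 0; 0.66 0 -0.35 -2 0 0 0; 0.66 0 -0.35 -0.5 0 0 0;0.66 0 -0.35 0.5 0 0 0;0.66 0 -0.35 0.8 0 0 0' | tail -3
python3 -m creep '0.66 0 0 0.7 0 0 0; 0.66 0 0 1.4 0 0 0; 0.66 0 0 2 0 0 0; 0.66 0 0 2.2 0 0 0; 0.66 0 0 2.2 0 0 0' 
python3 -m creep '1 0 0 0 0 0 0; 1 0 0 0 0 0 0; 1 0 0 0 0 0 0; 1 0 0 0 0 0 0;1 0 0 0 0 0 0;1 0 0 0 0 0 0;1 0 0 0 0 0 0' | tail -3
python3 -c "
from h import *
where()"
```

```text
force: [-0.1, -0.8, -0.7]
width: 0.0327
grip_force: 0.0
clock: 5.12
ee_pos: [0.4659, 0.0943, 0.1231]
ee_rot: [0.669, 0.743, -0.0, -0.0]
force: [-0.7, -0.1, -0.0]
width: 0.0324
grip_force: 0.0
force: [3.7, 0.4, -0.4]
width: 0.0112
grip_force: 30.0
t 5.70 st x -117.1 y -0.0 z 123.8 yaw -0.0 w 11.2 grip 30.0 F [ 3.7  0.4 -0.4]
```

```bash
python3 -m creep '1 0 0.1 -0.4 0 0 0; 1 0 0.31 -1.14 0 0 0; 1 0 0.77 -2.46 0 0 0; 1 0 1.31 -3.75 0 0 0; 1 0 1.95 -5 0 0 0; 1 0 2.67 -6.2 0 0 0; 1 0 3.47 -7.33 0 0 0; 1 0 4.35 -8.42 0 0 0; 1 0 5.3 -9.44 0 0 0; 1 0 5.3 -9.44 0 0 0' 
python3 - <<'E'
from h import *
where();
for a in range(49,92,4):
    b=np.radians(a);a0=np.radians(45);print(a,"%.2f %.2f"%(20*(np.cos(a0)-np.cos(b)),-20*(np.sin(b)-np.sin(a0))))
c=optics.camera("side");P,u,v=pts(c);s=ctrl.state();q=R.from_quat(s["ee_rot"]).inv().apply(P-s["ee_pos"])*1e3
m=(abs(q[:,0])<80)&(abs(q[:,0])>15)&(abs(q[:,1])<15)&(q[:,2]<0)&(q[:,2]>-60);print(m.sum(),np.median(q[m],0))
E
```

```text
clock: 6.53
ee_pos: [0.515, 0.0992, 0.2199]
ee_rot: [0.669, 0.743, -0.004, -0.003]
force: [-27.0, -5.6, 26.1]
width: 0.0113
grip_force: 30.0
t 6.53 st x -68.4 y -0.2 z 219.9 yaw 0.0 w 11.3 grip 30.0 F [-27.   -5.6  26.1]
49 1.02 -0.95
53 2.11 -1.83
57 3.25 -2.63
61 4.45 -3.35
65 5.69 -3.98
69 6.97 -4.53
73 8.29 -4.98
77 9.64 -5.35
81 11.01 -5.61
85 12.40 -5.78
89 13.79 -5.85
382 [ 49.72592692  -2.56497016 -33.47222198]
```

```bash
python3 -m creep '1 0 -0.15 -0.15 0 0 0; 1 0 -0.3 -0.25 0 0 0;1 0 -0.3 -0.25 0 0 0' | tail -3; python3 -c "
from h import *
where()"
```

```text
force: [-2.8, -3.8, -2.1]
width: 0.011
grip_force: 30.0
t 6.83 st x -68.4 y -0.2 z 220.2 yaw 0.0 w 11.0 grip 30.0 F [-2.8 -3.8 -2.1]
```

```bash
sed -i 's/^C0=.*/C0=np.array([.5771,.1060]);YAW=6.0/' h.py; python3 - <<'E'
import numpy as np
a0=np.radians(42.5)
print([ (a,round(20*(np.cos(a0)-np.cos(np.radians(a))),2),round(-20*(np.sin(np.radians(a))-np.sin(a0)),2)) for a in (46,51,56,61,66)])
a0=np.radians(66)
print([ (a,round(20*(np.cos(a0)-np.cos(np.radians(a))),2),round(-20*(np.sin(np.radians(a))-np.sin(a0)),2)) for a in (70,75,80,85,90,92)])
E
```

```text
[(46, np.float64(0.85), np.float64(-0.87)), (51, np.float64(2.16), np.float64(-2.03)), (56, np.float64(3.56), np.float64(-3.07)), (61, np.float64(5.05), np.float64(-3.98)), (66, np.float64(6.61), np.float64(-4.76))]
[(70, np.float64(1.29), np.float64(-0.52)), (75, np.float64(2.96), np.float64(-1.05)), (80, np.float64(4.66), np.float64(-1.43)), (85, np.float64(6.39), np.float64(-1.65)), (90, np.float64(8.13), np.float64(-1.73)), (92, np.float64(8.83), np.float64(-1.72))]
```

```bash
python3 -m creep '1 0 0.4 -0.45 0 0 0; 1 0 0.85 -0.87 0 0 0; 1 0 1.5 -1.45 0 0 0; 1 0 2.16 -2.03 0 0 0; 1 0 2.9 -2.6 0 0 0; 1 0 3.56 -3.07 0 0 0; 1 0 5.05 -3.98 0 0 0; 1 0 6.61 -4.76 0 0 0; 1 0 6.61 -4.76 0 0 0;1 0 6.61 -4.76 0 0 0'; python3 -c "
from h import *
where()"
```

```text
clock: 7.67
ee_pos: [0.5829, 0.1063, 0.27]
ee_rot: [0.669, 0.743, 0.001, 0.001]
force: [-2.7, -3.6, 9.3]
width: 0.0109
grip_force: 30.0
t 7.67 st x 5.8 y -0.3 z 270.0 yaw -0.0 w 10.9 grip 30.0 F [-2.7 -3.6  9.3]
```

```bash
python3 -m creep '1 0 0.6 -0.33 0 0 0; 1 0 1.29 -0.6 0 0 0; 1 0 2.96 -1.15 0 0 0; 1 0 4.66 -1.55 0 0 0; 1 0 6.39 -1.75 0 0 0; 1 0 7.5 -1.83 0 0 0; 1 0 8.13 -1.83 0 0 0; 1 0 8.4 -1.83 0 0 0; 1 0 8.4 -1.83 0 0 0;1 0 8.4 -1.83 0 0 0'; python3 -c "
from h import *
where()"
```

```text
clock: 8.5
ee_pos: [0.6659, 0.115, 0.2871]
ee_rot: [0.669, 0.743, 0.001, 0.001]
force: [2.1, -3.4, 5.2]
width: 0.0111
grip_force: 30.0
t 8.50 st x 89.3 y -0.4 z 287.1 yaw -0.0 w 11.1 grip 30.0 F [ 2.1 -3.4  5.2]
```

```bash
python3 -m creep '0.66 0 0 0 0 0 0;0.66 0 0 0 0 0 0;0.66 0 0 0 0 0 0;0.66 0 0 0 0 0 0;0.66 0 0 0 0 0 0;0.66 0 0 -1.5 0 0 0;0.66 0 0 -4 0 0 0;0.66 0 0 -6 0 0 0;0.66 0 -2 -6 0 0 0;0.66 0 -6 -6 0 0 0' | tail -3
python3 -m creep '1 0 -4 0 0 0 0;1 0 -8 0 0 0 0;1 0 -12 0 0 0 0;1 0 -15 1 0 0 0; 1 0 -16 3 0 0 0;1 0 -16 5 0 0 0;1 0 -16 5 0 0 0' | tail -3
python3 - <<'E'
from h import *
where()
c=optics.camera("wrist");s=ctrl.state();cv2.imwrite("pics/w4.png",c["img"][...,::-1])
K=c["intrinsics"];z=c["range_z"];T=np.array(c["tool_from_camera"])
v,u=np.nonzero(z>0);d=z[v,u];p=np.c_[(u-K[0,2])/K[0,0]*d,(v-K[1,2])/K[1,1]*d,d]@T[:3,:3].T+T[:3,3]
Pw=R.from_quat(s["ee_rot"]).apply(p)+s["ee_pos"];cw=c["img"][v,u].astype(int)
S=[("wrist",Pw,cw)]
for n in("scene","side"):
    c=optics.camera(n);P,u,v=pts(c);S.append((n,P,c["img"][v,u].astype(int)))
def clus(q):
    cs=[]
    for x in q:
        for cl in cs:
            if np.linalg.norm(np.mean(cl,0)[:2]-x[:2])<.025: cl.append(x);break
        else: cs.append([x])
    return [np.array(k) for k in cs if len(k)>15]
for n,p,col in S:
    k=(abs(p[:,0]-.58)<.16)&(abs(p[:,1]-.106)<.16);p,col=p[k],col[k]
    g=(col[:,1]>col[:,0]*1.4)&(col[:,1]>col[:,2]*1.05)
    m=g&(abs(p[:,2]-.014)<.005)
    print(n,'plate',m.sum(),cv2.minAreaRect(p[m][:,:2].astype(np.float32)) if m.any() else '')
    w=(abs(p[:,2]-.096)<.004)&(np.linalg.norm(p[:,:2]-C0,axis=1)<.085)&(col[:,0]>col[:,2]*1.2)
    for cl in clus(p[w]):
        r=cv2.minAreaRect(cl[:,:2].astype(np.float32));print('  foot',len(cl),np.round(r[0],4),np.round(r[1],3),round(r[2],1))
    w=(abs(p[:,2]-.052)<.004)&(np.linalg.norm(p[:,:2]-C0,axis=1)<.085);
    if w.sum()>50: print('disc',w.sum(),cv2.minEnclosingCircle(p[w][:,:2].astype(np.float32)))
    w=(abs(p[:,2]-.086)<.005)&(p[:,1]<.06)&(p[:,1]>-.04)&(abs(p[:,0]-.59)<.025)
    if w.sum()>5:
        q=p[w];i=np.argsort(q[:,1]);print('pointer',len(q),q[i[-4:]].mean(0),q[i[:8]].mean(0))
E
```

```text
force: [0.3, -0.3, -0.3]
width: 0.0324
grip_force: 0.0
force: [0.3, 0.7, 0.3]
width: 0.0007
grip_force: 0.0
t 9.92 st x -133.4 y 0.1 z 294.2 yaw 0.0 w 0.7 grip 0.0 F [0.3 0.7 0.3]
wrist plate 5001 ((0.577644944190979, 0.107697494328022), (0.1980518400669098, 0.18614059686660767), 5.9641547203063965)
  foot 364 [0.5678 0.161 ] [0.021 0.021] 53.5
  foot 350 [0.6315 0.1158] [0.02  0.021] 48.3
  foot 619 [0.5235 0.0971] [0.026 0.027] 9.7
  foot 310 [0.5867 0.0529] [0.021 0.021] 82.5
disc 8953 ((0.578036904335022, 0.10668133199214935), 0.07216867804527283)
pointer 257 [0.57969479 0.05953795 0.08539813] [ 0.59643365 -0.01838895  0.08789867]
scene plate 2710 ((0.5838122367858887, 0.10709775984287262), (0.19746442139148712, 0.18803150951862335), 6.027524948120117)
  foot 69 [0.6375 0.1156] [0.021 0.013] 80.3
disc 1577 ((0.5792270302772522, 0.10724704712629318), 0.07200978696346283)
pointer 169 [0.58624229 0.02788416 0.08518909] [ 0.59999069 -0.03364939  0.08529185]
side plate 2179 ((0.5739839673042297, 0.1108706071972847), (0.19657929241657257, 0.18552933633327484), 6.315643787384033)
  foot 103 [0.5836 0.0535] [0.02  0.023] 28.1
  foot 116 [0.6285 0.1174] [0.021 0.022] 31.6
  foot 228 [0.521  0.0969] [0.026 0.031] 11.3
  foot 133 [0.5657 0.1621] [0.02  0.021] 76.7
disc 3244 ((0.5752630233764648, 0.10745639353990555), 0.07353243231773376)
pointer 179 [0.58095864 0.05983801 0.08537914] [ 0.58046762 -0.03018343  0.08623653]
```

View pics/w4.png

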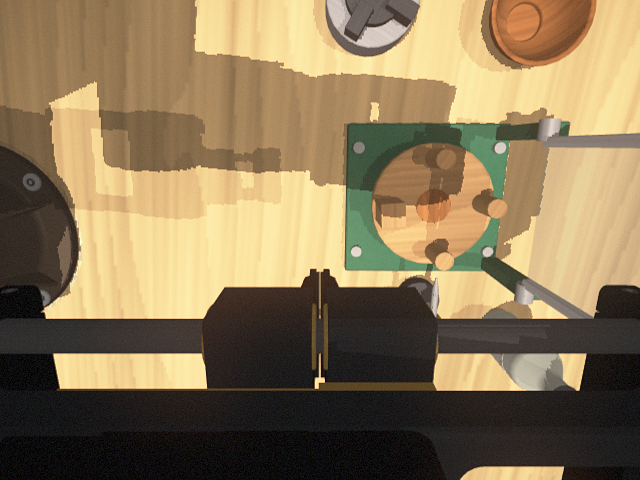

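The picture shows the guard open, its arms at columns 540–600. The square foot is at (388,210), and the round feet are at (445,160), (495,208) and (443,258), with the pointer at (435,295). The wrist data put the centre at (0.5775, 0.1067) and the square foot at 183.8° in the station frame, so it needs +86°. I'll push with the shut fingers.

```bash
sed -i 's/^C0=.*/C0=np.array([.5775,.1067]);YAW=6.0/' h.py; cat >> h.py <<'E'
def push(phi,off): # pusher pose in station for foot angle phi, tangential offset
    f=np.radians(phi);return 55*np.cos(f)+off*np.sin(f),55*np.sin(f)-off*np.cos(f)
def fake(x,y,z,yaw):
    a=np.radians(YAW);b=np.radians(YAW+yaw);Y=np.array([np.cos(b),np.sin(b),0]);Z=np.array([0,0,-1.]);X=np.cross(Y,Z)
    return dict(ee_pos=np.r_[C0+np.array([[np.cos(a),-np.sin(a)],[np.sin(a),np.cos(a)]])@np.array([x,y])/1e3,z/1e3],ee_rot=R.from_matrix(np.c_[X,Y,Z]).as_quat())
def feet(view="wrist"):
    s=ctrl.state();c=optics.camera(view)
    if view=="wrist":
        K=c["intrinsics"];z=c["range_z"];T=np.array(c["tool_from_camera"])
        v,u=np.nonzero(z>0);d=z[v,u];p=np.c_[(u-K[0,2])/K[0,0]*d,(v-K[1,2])/K[1,1]*d,d]@T[:3,:3].T+T[:3,3]
        p=R.from_quat(s["ee_rot"]).apply(p)+s["ee_pos"]
    else: p,u,v=pts(c)
    col=c["img"][v,u].astype(int)
    a=np.radians(YAW);q=(p[:,:2]-C0)@np.array([[np.cos(a),-np.sin(a)],[np.sin(a),np.cos(a)]])*1e3
    r=np.hypot(*q.T);m=(abs(p[:,2]-.096)<.004)&(r<80)&(r>25)&(col[:,0]>col[:,2]*1.2);q=q[m]
    cs=[]
    for x in q:
        for cl in cs:
            if np.linalg.norm(np.mean(cl,0)-x)<25: cl.append(x);break
        else: cs.append([x])
    for cl in cs:
        if len(cl)>25:
            k=cv2.minAreaRect(np.float32(cl));print(view,len(cl),np.round(k[0],1),np.round(k[1],0),"ang %.1f"%(np.degrees(np.arctan2(k[0][1],k[0][0]))%360))
E
python3 - <<'E'
from h import *
Z=56
x,y=push(184,38);print('hover',row(x,y,130,-86,g=1));print('down',(x,y))
b=fake(x,y,Z,-86)
for ph,off in [(184,30),(184,21.5)]+[(p,21.5) for p in range(190,233,6)]: print(ph,row(*push(ph,off),Z,ph-270,b,1))
b=fake(*push(232,21.5),Z,-38);print()
for ph in (238,244,250,256,262,266,268,270): print(ph,row(*push(ph,21.5),Z,ph-270,b,1))
E
```

```text
hover 1 3.47 7.37 16.72  0.0 -0.0 86.0
down (np.float64(-57.51676876656709), np.float64(34.070827853946426))
184 1 0.00 0.80 0.00  0.0 0.0 0.0
184 1 0.00 1.65 0.00  0.0 0.0 0.0
190 1 -0.19 2.24 0.00  0.0 0.0 -6.0
196 1 -0.33 2.84 0.00  0.0 0.0 -12.0
202 1 -0.40 3.45 0.00  0.0 0.0 -18.0
208 1 -0.40 4.07 0.00  0.0 0.0 -24.0
214 1 -0.34 4.69 0.00  0.0 0.0 -30.0
220 1 -0.21 5.29 0.00  0.0 0.0 -36.0
226 1 -0.03 5.88 0.00  0.0 0.0 -42.0
232 1 0.22 6.45 0.00  0.0 0.0 -48.0

238 1 -0.19 0.59 0.00  0.0 0.0 -6.0
244 1 -0.33 1.19 0.00  0.0 0.0 -12.0
250 1 -0.40 1.80 0.00  0.0 0.0 -18.0
256 1 -0.40 2.42 0.00  0.0 0.0 -24.0
262 1 -0.34 3.04 0.00  0.0 0.0 -30.0
266 1 -0.26 3.44 0.00  0.0 0.0 -34.0
268 1 -0.21 3.64 0.00  0.0 0.0 -36.0
270 1 -0.16 3.84 0.00  0.0 0.0 -38.0
```

```bash
python3 -m creep '1 0.3 0.7 2 0 0 7; 1 0.7 1.5 3.5 0 0 14; 1 1 2.2 5 0 0 21; 1 1.4 3 7 0 0 28; 1 1.7 3.7 8.5 0 0 35; 1 2.1 4.5 10 0 0 42; 1 2.4 5.2 12 0 0 49; 1 2.8 6 13.5 0 0 56; 1 3.1 6.7 15 0 0 63; 1 3.47 7.37 16.7 0 0 70' | tail -6
python3 -m creep '1 0 0 0 0 0 7; 1 0 0 0 0 0 14; 1 0 0 0 0 0 16;1 0 0 0 0 0 16' | tail -3
python3 - <<'E'
from h import *
where();x,y=push(184,38);print(row(x,y,56,-86,g=1))
E
```

```text
clock: 10.9
ee_pos: [0.5177, 0.1348, 0.1295]
ee_rot: [0.975, 0.222, 0.001, 0.0]
force: [1.3, -0.2, -0.4]
width: 0.0005
grip_force: 0.0
force: [-0.9, 0.7, -0.3]
width: 0.0005
grip_force: 0.0
t 11.23 st x -57.2 y 34.1 z 129.8 yaw -86.1 w 0.5 grip 0.0 F [-0.9  0.7 -0.3]
1 -0.04 -0.00 7.38  -0.0 -0.1 -0.1
```

```bash
python3 -m creep '1 0 0 1.5 0 0 0; 1 0 0 4 0 0 0; 1 0 0 6.3 0 0 0; 1 0 0 7.4 0 0 0; 1 0 0 7.4 0 0 0' | tail -4
python3 -m creep '1 0 0.8 0 0 0 0; 1 0 1.65 0 0 0 0; 1 -0.19 2.24 0 0 0 -6; 1 -0.33 2.84 0 0 0 -12; 1 -0.4 3.45 0 0 0 -18; 1 -0.4 4.07 0 0 0 -24; 1 -0.34 4.69 0 0 0 -30; 1 -0.21 5.29 0 0 0 -36; 1 -0.03 5.88 0 0 0 -42; 1 0.22 6.45 0 0 0 -48' | tail -5
python3 - <<'E'
from h import *
where();feet()
E
```

```text
ee_rot: [0.996, 0.088, -0.001, 0.0]
force: [0.0, 0.2, 0.1]
width: 0.0005
grip_force: 0.0
ee_pos: [0.53, 0.0705, 0.0567]
ee_rot: [0.873, 0.487, 0.001, 0.0]
force: [-1.3, 4.4, 0.7]
width: 0.0001
grip_force: 1.5
t 12.48 st x -51.1 y -31.0 z 56.7 yaw -37.7 w 0.1 grip 1.5 F [-1.3  4.4  0.7]
wrist 2950 [31.3 44. ] [21. 21.] ang 54.6
wrist 2330 [ 42.2 -32.5] [21. 22.] ang 322.4
wrist 2200 [-45.3  33.2] [21. 21.] ang 143.7
wrist 885 [-34.  -30.7] [ 6. 41.] ang 222.1
```

```bash
python3 -m creep '1 -0.19 0.59 0 0 0 -6; 1 -0.33 1.19 0 0 0 -12; 1 -0.4 1.8 0 0 0 -18; 1 -0.4 2.42 0 0 0 -24; 1 -0.34 3.04 0 0 0 -30; 1 -0.26 3.44 0 0 0 -34; 1 -0.23 3.56 0 0 0 -35;1 -0.23 3.56 0 0 0 -35' | tail -5
python3 - <<'E'
from h import *
where();feet();feet("side")
E
```

```text
ee_pos: [0.5587, 0.0499, 0.0561]
ee_rot: [0.689, 0.724, 0.0, 0.001]
force: [-1.1, -0.3, -0.2]
width: 0.0005
grip_force: 0.2
t 13.20 st x -24.6 y -54.5 z 56.1 yaw -3.2 w 0.5 grip 0.2 F [-1.1 -0.3 -0.2]
wrist 2955 [ 0.8 54.8] [21. 21.] ang 89.2
wrist 2362 [53.2 -2. ] [21. 21.] ang 357.9
wrist 2228 [-56.2   2.6] [21. 21.] ang 177.4
wrist 969 [ -9.9 -44.6] [39. 16.] ang 257.5
side 185 [ -4.9 -48.8] [28. 42.] ang 264.2
side 33 [-33.5 -50.9] [23.  6.] ang 236.6
side 111 [52.2 -1.7] [20. 22.] ang 358.2
side 126 [-57.5   3.6] [22. 22.] ang 176.4
side 132 [-0.7 56.3] [20. 21.] ang 90.7
```

```bash
python3 -m creep '1 0.02 0.12 0 0 0 -1; 1 0.04 0.23 0 0 0 -2; 1 0.04 0.23 0 0 0 -2' | tail -5
python3 - <<'E'
from h import *
where();feet();feet("side")
E
```

```text
ee_pos: [0.5604, 0.0509, 0.0554]
ee_rot: [0.675, 0.738, -0.0, -0.0]
force: [-2.8, -1.1, 2.7]
width: 0.0005
grip_force: 1.7
t 13.55 st x -22.8 y -53.7 z 55.4 yaw -0.9 w 0.5 grip 1.7 F [-2.8 -1.1  2.7]
wrist 3014 [-1.  54.9] [21. 21.] ang 91.0
wrist 2373 [53.1 -0.3] [21. 21.] ang 359.7
wrist 2248 [-56.2   0.9] [21. 21.] ang 179.1
wrist 701 [ -9.1 -48. ] [41. 14.] ang 259.3
side 185 [ -8.9 -53.7] [30. 40.] ang 260.6
side 31 [-31.7 -52.4] [24.  5.] ang 238.8
side 111 [52.   1.1] [22. 20.] ang 1.2
side 122 [-57.6   2.3] [21. 21.] ang 177.7
side 135 [-2.3 56.9] [23. 20.] ang 92.3
```

```bash
python3 - <<'E'
from h import *
Z=56;x,y=push(179.5,36)
b=fake(-34,-53.7,115,-1);print('travel from lifted',row(x,y,115,-90,b,1))
b=fake(x,y,Z,-90)
for ph,off in [(179.5,28),(179.5,20.7)]+[(p,20.7) for p in range(186,229,6)]: print(ph,row(*push(ph,off),Z,ph-270,b,1))
b=fake(*push(228,20.7),Z,-42);print()
for ph in (234,240,246,252,258,264,267,268): print(ph,row(*push(ph,20.7),Z,ph-270,b,1))
E
python3 -m creep '1 0 0 0 0 0 0;1 0 -0.6 0 0 0 0;1 0 -1.1 0 0 0 0;1 0 -1.1 -1 0 0 0; 1 0 -1.1 -3.5 0 0 0; 1 0 -1.1 -6 0 0 0;1 0 -1.1 -6 0 0 0' | tail -5
python3 -c "
from h import *
where()"
```

```text
travel from lifted 1 8.98 -2.23 0.00  0.0 0.0 89.0
179.5 1 -0.01 0.80 0.00  0.0 0.0 0.5
179.5 1 -0.01 1.53 0.00  0.0 0.0 0.5
186 1 -0.22 2.16 0.00  0.0 0.0 -6.0
192 1 -0.34 2.77 0.00  0.0 0.0 -12.0
198 1 -0.40 3.38 0.00  0.0 0.0 -18.0
204 1 -0.40 3.99 0.00  0.0 0.0 -24.0
210 1 -0.33 4.61 0.00  0.0 0.0 -30.0
216 1 -0.20 5.21 0.00  0.0 0.0 -36.0
222 1 -0.00 5.79 0.00  0.0 0.0 -42.0
228 1 0.25 6.35 0.00  0.0 0.0 -48.0

234 1 -0.19 0.59 0.00  0.0 0.0 -6.0
240 1 -0.31 1.19 0.00  0.0 0.0 -12.0
246 1 -0.37 1.80 0.00  0.0 0.0 -18.0
252 1 -0.37 2.42 0.00  0.0 0.0 -24.0
258 1 -0.30 3.03 0.00  0.0 0.0 -30.0
264 1 -0.17 3.63 0.00  0.0 0.0 -36.0
267 1 -0.08 3.92 0.00  0.0 0.0 -39.0
268 1 -0.04 4.02 0.00  0.0 0.0 -40.0
ee_pos: [0.5516, 0.0502, 0.1201]
ee_rot: [0.676, 0.737, 0.002, 0.003]
force: [0.3, 1.0, 0.6]
width: 0.0005
grip_force: 0.0
t 14.23 st x -31.7 y -53.5 z 120.1 yaw -1.0 w 0.5 grip 0.0 F [0.3 1.  0.6]
```

```bash
python3 -m creep '1 0.7 -0.2 0 0 0 7; 1 1.4 -0.4 0 0 0 14; 1 2.2 -0.6 0 0 0 21; 1 3.2 -0.8 0 0 0 28; 1 4.2 -1 0 0 0 35; 1 5.2 -1.3 0 0 0 42; 1 6.2 -1.6 0 0 0 49; 1 7.2 -1.9 0 0 0 56; 1 8.2 -2.2 0 0 0 63; 1 9 -2.4 0 0 0 70' | tail -5
python3 -m creep '1 0 0 0 0 0 7; 1 0 0 0 0 0 14; 1 0 0 0 0 0 19;1 0 0 0 0 0 19' | tail -3
python3 - <<'E'
from h import *
where();feet();x,y=push(179.5,36);print(row(x,y,56,-90,g=1))
E
```

```text
ee_pos: [0.5176, 0.1383, 0.1157]
ee_rot: [0.977, 0.214, 0.0, -0.0]
force: [0.3, 0.3, -0.6]
width: 0.0006
grip_force: 0.0
force: [-0.0, 0.3, 0.0]
width: 0.0004
grip_force: 0.0
t 15.40 st x -56.0 y 37.2 z 115.7 yaw -90.2 w 0.4 grip 0.0 F [-0.   0.3  0. ]
wrist 1441 [53.1 -0. ] [21. 21.] ang 360.0
wrist 2314 [ -2.3 -54.6] [27. 26.] ang 267.6
wrist 1158 [-1.1 55.2] [21. 21.] ang 91.2
wrist 995 [-56.3   0.8] [21. 21.] ang 179.2
1 0.14 0.06 5.96  -0.0 -0.0 0.1
```

```bash
python3 -m creep '1 0.14 0.06 1.5 0 0 0; 1 0.14 0.06 4 0 0 0; 1 0.14 0.06 5.5 0 0 0; 1 0.14 0.06 5.95 0 0 0; 1 0.14 0.06 5.95 0 0 0' | tail -4
python3 -m creep '1 0 0.8 0 0 0 0; 1 0 1.53 0 0 0 0; 1 -0.22 2.16 0 0 0 -6; 1 -0.34 2.77 0 0 0 -12; 1 -0.4 3.38 0 0 0 -18; 1 -0.4 4 0 0 0 -24; 1 -0.33 4.61 0 0 0 -30; 1 -0.2 5.21 0 0 0 -36; 1 0 5.79 0 0 0 -42; 1 0.25 6.35 0 0 0 -48' | tail -5
python3 -m creep '1 -0.19 0.59 0 0 0 -6; 1 -0.31 1.19 0 0 0 -12; 1 -0.37 1.8 0 0 0 -18; 1 -0.37 2.42 0 0 0 -24; 1 -0.3 3.03 0 0 0 -30; 1 -0.17 3.63 0 0 0 -36; 1 -0.11 3.85 0 0 0 -38;1 -0.11 3.85 0 0 0 -38' | tail -5
python3 - <<'E'
from h import *
where();feet();feet("side")
E
```

```text
ee_rot: [0.999, 0.053, -0.001, 0.0]
force: [0.9, -0.6, -0.0]
width: 0.0005
grip_force: 0.0
ee_pos: [0.5288, 0.0736, 0.057]
ee_rot: [0.89, 0.456, 0.001, 0.0]
force: [-0.9, 2.4, 1.1]
width: 0.0001
grip_force: 1.4
ee_pos: [0.5594, 0.0499, 0.0568]
ee_rot: [0.694, 0.72, 0.0, 0.0]
force: [-1.2, -0.7, 0.1]
width: 0.0004
grip_force: 0.2
t 17.37 st x -23.9 y -54.6 z 56.8 yaw -3.9 w 0.4 grip 0.2 F [-1.2 -0.7  0.1]
wrist 2925 [ 2.  54.2] [20. 22.] ang 87.9
wrist 4455 [53.5 -3.7] [26. 27.] ang 356.0
wrist 2229 [-56.1   4. ] [21. 21.] ang 175.9
wrist 438 [-14.1 -45.5] [31. 16.] ang 252.8
side 138 [-14.8 -49.4] [21. 39.] ang 253.3
side 208 [52.6 -2.8] [28. 28.] ang 356.9
side 122 [-57.    4.4] [21. 20.] ang 175.6
side 134 [ 0.6 57.1] [21. 21.] ang 89.4
```

```bash
python3 -m creep '1 0.04 0.15 0 0 0 -1.5; 1 0.09 0.3 0 0 0 -3; 1 0.1 0.38 0 0 0 -3.5; 1 0.1 0.38 0 0 0 -3.5' | tail -5
python3 - <<'E'
from h import *
where();feet();feet("side")
E
```

```text
ee_pos: [0.5625, 0.0516, 0.0561]
ee_rot: [0.673, 0.74, -0.0, 0.0]
force: [-3.3, -1.8, 1.6]
width: -0.0001
grip_force: 1.6
t 17.80 st x -20.7 y -53.3 z 56.1 yaw -0.6 w -0.1 grip 1.6 F [-3.3 -1.8  1.6]
wrist 2959 [-0.9 55. ] [21. 21.] ang 90.9
wrist 4445 [53.5 -0.6] [26. 27.] ang 359.4
wrist 2224 [-56.2   0.9] [21. 21.] ang 179.1
wrist 254 [-12.8 -47.7] [32. 13.] ang 255.0
side 128 [-12.7 -51.6] [21. 39.] ang 256.2
side 205 [53.1 -0.2] [30. 28.] ang 359.8
side 125 [-57.5   2.8] [20. 21.] ang 177.2
side 137 [-2.3 56.5] [22. 21.] ang 92.3
```

```bash
python3 -m creep '1 0 0.07 0 0 0 -0.6; 1 0 0.07 0 0 0 -0.6; 1 0 0.07 0 0 0 -0.6; 1 0 0.07 0 0 0 -0.6' | tail -3
python3 -c "
from h import *
where();feet()"
python3 -m creep '1 0 0 0 0 0 0;1 0 -0.6 0 0 0 0;1 0 -1.2 0 0 0 0;1 0 -1.2 -1 0 0 0; 1 0 -1.2 -3.5 0 0 0; 1 0 -1.2 -6 0 0 0;1 0 -1.2 -6 0 0 0' | tail -5
python3 -c "
from h import *
where();x,y=push(179.5,36);print(row(x,y,116,-90,g=1))"
```

```text
force: [-2.9, -2.4, 3.5]
width: 0.0005
grip_force: 1.7
t 18.23 st x -19.7 y -53.0 z 55.9 yaw 0.1 w 0.5 grip 1.7 F [-2.9 -2.4  3.5]
wrist 2958 [-1.7 55. ] [21. 21.] ang 91.8
wrist 4445 [53.5  0.4] [27. 26.] ang 0.5
wrist 2219 [-56.3   0.1] [21. 21.] ang 179.9
wrist 230 [-12.7 -47.5] [30. 13.] ang 255.1
ee_pos: [0.5534, 0.0508, 0.1206]
ee_rot: [0.668, 0.744, 0.002, 0.003]
force: [0.0, 0.8, 0.7]
width: 0.0004
grip_force: 0.0
t 18.87 st x -29.8 y -53.1 z 120.6 yaw 0.1 w 0.4 grip 0.0 F [0.  0.8 0.7]
1 8.96 -2.47 0.43  0.3 -0.3 90.1
```

```bash
python3 -m creep '1 0.7 -0.2 0 0 0 7; 1 1.4 -0.4 0 0 0 14; 1 2.2 -0.6 0 0 0 21; 1 3.2 -0.8 0 0 0 28; 1 4.2 -1 0 0 0 35; 1 5.2 -1.3 0 0 0 42; 1 6.2 -1.6 0 0 0 49; 1 7.2 -1.9 0 0 0 56; 1 8.2 -2.2 0 0 0 63; 1 8.96 -2.47 0.43 0 0 70' | tail -5
python3 -m creep '1 0 0 0 0 0 7; 1 0 0 0 0 0 14; 1 0 0 0 0 0 20;1 0 0 0 0 0 20' | tail -3
python3 - <<'E'
from h import *
where();feet();x,y=push(179.5,36);print(row(x,y,56,-90,g=1))
E
```

```text
ee_pos: [0.5174, 0.1379, 0.1124]
ee_rot: [0.975, 0.223, 0.001, -0.0]
force: [0.1, -0.9, 0.7]
width: 0.0003
grip_force: 0.0
force: [0.6, -0.8, 0.9]
width: 0.0003
grip_force: 0.0
t 20.03 st x -56.6 y 36.7 z 111.9 yaw -90.2 w 0.3 grip 0.0 F [ 0.6 -0.8  0.9]
wrist 2907 [53.4  0.5] [26. 26.] ang 0.6
wrist 1262 [ -1.3 -54.2] [21. 21.] ang 268.6
wrist 1196 [-1.9 55.3] [21. 21.] ang 92.0
wrist 1020 [-56.3   0.1] [21. 21.] ang 179.9
1 0.18 0.02 5.59  -0.0 -0.0 0.2
```

```bash
python3 -m creep '1 0.18 0 1.5 0 0 0; 1 0.18 0 4 0 0 0; 1 0.18 0 5.2 0 0 0; 1 0.18 0 5.6 0 0 0; 1 0.18 0 5.6 0 0 0' | tail -4
python3 -m creep '1 0 0.8 0 0 0 0; 1 0 1.53 0 0 0 0; 1 -0.22 2.16 0 0 0 -6; 1 -0.34 2.77 0 0 0 -12; 1 -0.4 3.38 0 0 0 -18; 1 -0.4 4 0 0 0 -24; 1 -0.33 4.61 0 0 0 -30; 1 -0.2 5.21 0 0 0 -36; 1 0 5.79 0 0 0 -42; 1 0.25 6.35 0 0 0 -48' | tail -5
python3 -m creep '1 -0.19 0.59 0 0 0 -6; 1 -0.31 1.19 0 0 0 -12; 1 -0.37 1.8 0 0 0 -18; 1 -0.37 2.42 0 0 0 -24; 1 -0.3 3.03 0 0 0 -30; 1 -0.17 3.63 0 0 0 -36; 1 -0.06 4 0 0 0 -40; 1 -0.03 4.12 0 0 0 -41.5;1 -0.03 4.12 0 0 0 -41.5' | tail -5
python3 - <<'E'
from h import *
where();feet();feet("side")
E
```

```text
ee_rot: [0.999, 0.054, -0.001, 0.0]
force: [0.9, 0.5, 0.5]
width: 0.0004
grip_force: 0.0
ee_pos: [0.5287, 0.0737, 0.0566]
ee_rot: [0.889, 0.457, 0.001, 0.0]
force: [-0.8, 4.1, 0.8]
width: 0.0004
grip_force: 1.4
ee_pos: [0.5619, 0.0492, 0.0564]
ee_rot: [0.671, 0.741, 0.0, 0.0]
force: [-0.7, 1.1, -0.2]
width: 0.0002
grip_force: 0.5
t 22.08 st x -21.6 y -55.5 z 56.4 yaw -0.3 w 0.2 grip 0.5 F [-0.7  1.1 -0.2]
wrist 4948 [ 0.1 53.4] [23. 26.] ang 89.9
wrist 2253 [-56.3   1.7] [21. 21.] ang 178.2
wrist 2335 [53.1 -1.3] [22. 21.] ang 358.6
wrist 391 [-12.5 -50.3] [14. 34.] ang 256.1
side 136 [-11.5 -49.7] [21. 40.] ang 257.0
side 108 [52.4  0.2] [21. 21.] ang 0.2
side 126 [-57.3   2.7] [22. 20.] ang 177.3
side 257 [-0.9 56.4] [28. 27.] ang 90.9
```

```bash
python3 -m creep '1 0 0.07 0 0 0 0; 1 0 0.14 0 0 0 0; 1 0 0.14 0 0 0 0; 1 0 0.14 0 0 0 0' | tail -3
python3 -c "
from h import *
where();feet()"

```

```text
force: [-2.3, -1.9, 2.8]
width: 0.0008
grip_force: 1.6
t 22.52 st x -20.4 y -54.8 z 55.6 yaw -0.4 w 0.8 grip 1.6 F [-2.3 -1.9  2.8]
wrist 5078 [-0.9 53.6] [24. 26.] ang 91.0
wrist 2248 [-56.3   0.8] [21. 21.] ang 179.2
wrist 2355 [53.2 -0.1] [21. 21.] ang 359.9
wrist 320 [-12.1 -44.9] [30. 15.] ang 255.0
```

```bash
python3 -m creep '1 0 0 0 0 0 0;1 0 -0.6 0 0 0 0;1 0 -1.2 0 0 0 0;1 0 -1.2 -1 0 0 0; 1 0 -1.2 -3.5 0 0 0; 1 0 -1.2 -6 0 0 0;1 0 -1.2 -6 0 0 0' | tail -1
python3 -m creep '1 0.7 -0.2 0 0 0 7; 1 1.4 -0.4 0 0 0 14; 1 2.2 -0.6 0 0 0 21; 1 3.2 -0.8 0 0 0 28; 1 4.2 -1 0 0 0 35; 1 5.2 -1.3 0 0 0 42; 1 6.2 -1.6 0 0 0 49; 1 7.2 -1.9 0 0 0 56; 1 8.2 -2.2 0 0 0 63; 1 9.1 -2.4 0.43 0 0 70' | tail -5
python3 -m creep '1 0 0 0 0 0 7; 1 0 0 0 0 0 14; 1 0 0 0 0 0 20;1 0 0 0 0 0 20' | tail -3
python3 - <<'E'
from h import *
where();feet();x,y=push(179.5,36);print(row(x,y,56,-90,g=1))
E
```

```text
grip_force: 0.0
ee_pos: [0.5183, 0.1379, 0.1121]
ee_rot: [0.976, 0.219, 0.001, 0.0]
force: [0.9, -0.6, -0.2]
width: 0.0006
grip_force: 0.0
force: [-0.3, 0.3, 0.1]
width: 0.0007
grip_force: 0.0
t 24.32 st x -55.7 y 36.7 z 111.6 yaw -90.7 w 0.7 grip 0.0 F [-0.3  0.3  0.1]
wrist 1508 [53.2  0.1] [21. 21.] ang 0.1
wrist 2271 [-1.5 55.3] [26. 26.] ang 91.6
wrist 1268 [ -1.9 -54.2] [21. 21.] ang 268.0
wrist 1039 [-56.2   0.9] [21. 21.] ang 179.0
1 0.10 0.02 5.55  -0.0 -0.0 -0.3
```

```bash
python3 -m creep '1 0.1 0 1.5 0 0 0; 1 0.1 0 4 0 0 0; 1 0.1 0 5.2 0 0 0; 1 0.1 0 5.55 0 0 0; 1 0.1 0 5.55 0 0 0' | tail -4
python3 -m creep '1 0 0.8 0 0 0 0; 1 0 1.53 0 0 0 0; 1 -0.22 2.16 0 0 0 -6; 1 -0.34 2.77 0 0 0 -12; 1 -0.4 3.38 0 0 0 -18; 1 -0.4 4 0 0 0 -24; 1 -0.33 4.61 0 0 0 -30; 1 -0.2 5.21 0 0 0 -36; 1 0 5.79 0 0 0 -42; 1 0.25 6.35 0 0 0 -48' | tail -5
python3 -m creep '1 -0.19 0.59 0 0 0 -6; 1 -0.31 1.19 0 0 0 -12; 1 -0.37 1.8 0 0 0 -18; 1 -0.37 2.42 0 0 0 -24; 1 -0.3 3.03 0 0 0 -30; 1 -0.17 3.63 0 0 0 -36; 1 -0.06 4 0 0 0 -40; 1 -0.03 4.12 0 0 0 -41.5;1 -0.03 4.12 0 0 0 -41.5' | tail -5
python3 - <<'E'
from h import *
where();feet()
E
```

```text
ee_rot: [0.999, 0.05, -0.001, 0.0]
force: [0.5, -1.0, 0.7]
width: 0.0003
grip_force: 0.0
ee_pos: [0.5283, 0.0737, 0.0568]
ee_rot: [0.891, 0.453, 0.001, 0.0]
force: [-1.0, 2.3, 0.9]
width: 0.0002
grip_force: 1.4
ee_pos: [0.5612, 0.0489, 0.0566]
ee_rot: [0.674, 0.738, 0.0, 0.0]
force: [-0.2, -0.5, 0.7]
width: 0.0004
grip_force: 0.5
t 26.37 st x -22.3 y -55.8 z 56.6 yaw -0.8 w 0.4 grip 0.5 F [-0.2 -0.5  0.7]
wrist 2930 [ 0.6 54.3] [20. 22.] ang 89.3
wrist 4315 [-56.4   2.3] [26. 26.] ang 177.6
wrist 2325 [53.2 -2. ] [22. 22.] ang 357.9
wrist 435 [-13.1 -46.1] [32. 14.] ang 254.2
```

```bash
python3 -m creep '1 0 0.1 0 0 0 0; 1 0 0.22 0 0 0 -0.8; 1 0 0.22 0 0 0 -0.8; 1 0 0.22 0 0 0 -0.8' | tail -3
python3 -c "
from h import *
where();feet()"

```

```text
force: [-2.1, -0.6, 2.7]
width: 0.0003
grip_force: 1.4
t 26.75 st x -20.2 y -55.1 z 55.9 yaw -0.1 w 0.3 grip 1.4 F [-2.1 -0.6  2.7]
wrist 2976 [-1.4 54.9] [21. 21.] ang 91.4
wrist 4298 [-56.5   0.3] [26. 27.] ang 179.7
wrist 2350 [53.2  0. ] [21. 22.] ang 0.0
wrist 354 [-11.8 -45.4] [30. 16.] ang 255.5
```

```bash
python3 -m creep '1 0 0 0 0 0 0;1 0 -0.6 0 0 0 0;1 0 -1.2 0 0 0 0;1 0 -1.2 -1 0 0 0; 1 0 -2 -4 0 0 0; 1 0 -3 -8 0 0 0;0.66 0 -4 -12 0 0 0;0.66 0 -4 -16 0 0 0;0.66 0 -4 -20 0 0 0;0.66 0 -4 -23 0 0 0' | tail -1
python3 -m creep '0.66 0 0 -3 0 0 0; 0.66 0 0 -6 0 0 0; 0.66 0 0 -7 0 0 0;0.66 0 0 -7 0 0 0' | tail -1
python3 - <<'E'
from h import *
where();feet()
s=ctrl.state();Rt=R.from_quat(s["ee_rot"])
print(Rt.inv().apply(np.array([.6659,.115,.2871])-s["ee_pos"])*100, row(89,0,287,0))
a=np.radians(YAW);M=np.array([[np.cos(a),-np.sin(a)],[np.sin(a),np.cos(a)]])
for n in("scene","side"):
    c=optics.camera(n);p,u,v=pts(c);q=np.c_[(p[:,:2]-C0)@M*1e3,p[:,2]*1e3]
    m=(abs(q[:,1])<85)&(q[:,2]>230)&(q[:,2]<340)&(q[:,0]>50)&(q[:,0]<130)
    k=q[m&(q[:,2]>302)];print(n,'bar',len(k),np.median(k,0).round(),k.min(0).round(),k.max(0).round())
    m=(abs(q[:,0])<40)&(q[:,1]<-95)&(q[:,1]>-175)&(abs(q[:,2]-22)<4);print('gauge',np.median(q[m],0),q[m].min(0),q[m].max(0))
cv2.imwrite("pics/side5.png",c["img"][...,::-1])
E
```

```text
grip_force: 0.0
grip_force: 0.0
t 27.97 st x -59.9 y -54.9 z 358.7 yaw -0.1 w 32.3 grip 0.0 F [-1.2 -0.3 -0.3]
wrist 289 [-1.1 55.1] [21. 20.] ang 91.1
wrist 481 [-55.8   0. ] [25. 25.] ang 180.0
wrist 266 [53.2 -0.1] [20. 21.] ang 359.9
wrist 233 [ -1.5 -54.9] [20. 21.] ang 268.4
[ 5.41346505 14.89382113  6.96316371] 0 5.51 14.92 6.97  0.1 0.0 -0.1
scene bar 1008 [ 94.  -1. 317.] [ 85. -63. 302.] [ 98.  63. 322.]
gauge [   5.1789838  -133.78394608   21.94260921] [ -28.74508701 -160.64678855   18.02193776] [  29.80670154 -106.47458481   25.9891472 ]
side bar 651 [ 84.  14. 316.] [ 80. -64. 302.] [ 93.  66. 321.]
gauge [  -7.36926429 -133.78372395   21.05364205] [ -31.04160617 -162.54238884   18.49359069] [  19.77624979 -107.97124667   25.80196653]
```

View pics/side5.png

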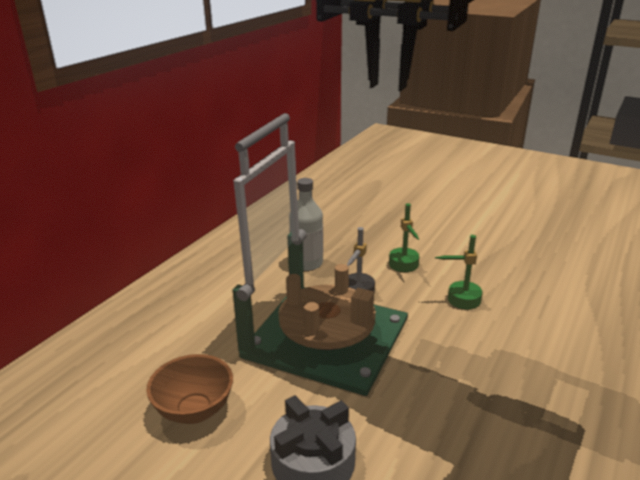

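The guard stands upright with its bar at (265,130). A round foot is at the pointer (345,275), and the gauge has not moved. Next I regrip the bar.

```bash
python3 -m creep '0.66 1 3 0 0 0 0;0.66 2.5 7 0 0 0 0;0.66 4 11 0 0 0 0;0.66 5.4 14 0 0 0 0;0.66 5.4 14.9 0 0 0 0;0.66 5.4 14.9 0 0 0 0;0.66 5.4 14.9 2 0 0 0;0.66 5.4 14.9 5 0 0 0;0.66 5.4 14.9 6.9 0 0 0;0.66 5.4 14.9 6.9 0 0 0' | tail -4
python3 -m creep '1 0 0 0 0 0 0; 1 0 0 0 0 0 0; 1 0 0 0 0 0 0; 1 0 0 0 0 0 0;1 0 0 0 0 0 0;1 0 0 0 0 0 0' | tail -4
python3 - <<'E'
from h import *
where();a0=91
for lo in ((86,81,76,71,66,61,56,51,46),):
    for a in lo: print(a,np.round([20*(np.cos(np.radians(a0))-np.cos(np.radians(a))),-20*(np.sin(np.radians(a))-np.sin(np.radians(a0)))],2))
E
```

```text
ee_rot: [0.67, 0.742, -0.003, -0.003]
force: [-0.3, 0.1, -0.9]
width: 0.0325
grip_force: 0.0
ee_rot: [0.67, 0.743, 0.001, 0.001]
force: [-1.2, -0.6, 6.7]
width: 0.0113
grip_force: 30.0
t 29.45 st x 89.0 y -1.3 z 288.2 yaw -0.1 w 11.3 grip 30.0 F [-1.2 -0.6  6.7]
86 [-1.74  0.05]
81 [-3.48  0.24]
76 [-5.19  0.59]
71 [-6.86  1.09]
66 [-8.48  1.73]
61 [-10.05   2.5 ]
56 [-11.53   3.42]
51 [-12.94   4.45]
46 [-14.24   5.61]
```

```bash
python3 -m creep '1 0 -0.7 0 0 0 0; 1 0 -1.74 0.05 0 0 0; 1 0 -3.48 0.24 0 0 0; 1 0 -5.19 0.59 0 0 0; 1 0 -6.86 1.09 0 0 0; 1 0 -8.48 1.73 0 0 0; 1 0 -10.05 2.5 0 0 0; 1 0 -11 3.08 0 0 0;1 0 -11.53 3.42 0 0 0;1 0 -11.53 3.42 0 0 0' | tail -4
python3 - <<'E'
from h import *
where();a0=56
for a in (52,47,42,37,32,27,22,19,18): print(a,np.round([20*(np.cos(np.radians(a0))-np.cos(np.radians(a))),-20*(np.sin(np.radians(a))-np.sin(np.radians(a0)))],2))
E
```

```text
ee_rot: [0.67, 0.743, 0.0, -0.0]
force: [-6.2, 1.0, 4.2]
width: 0.0113
grip_force: 30.0
t 30.28 st x -27.6 y -0.6 z 253.1 yaw -0.1 w 11.3 grip 30.0 F [-6.2  1.   4.2]
52 [-1.13  0.82]
47 [-2.46  1.95]
42 [-3.68  3.2 ]
37 [-4.79  4.54]
32 [-5.78  5.98]
27 [-6.64  7.5 ]
22 [-7.36  9.09]
19 [-7.73 10.07]
18 [-7.84 10.4 ]
```

```bash
python3 -m creep '1 0 -0.6 0.35 0 0 0; 1 0 -1.2 0.78 0 0 0; 1 0 -2.52 1.9 0 0 0; 1 0 -3.75 3.15 0 0 0; 1 0 -4.87 4.5 0 0 0; 1 0 -5.87 5.95 0 0 0; 1 0 -6.73 7.47 0 0 0; 1 0 -7.2 8.5 0 0 0;1 0 -7.46 9.07 0 0 0;1 0 -7.46 9.07 0 0 0' | tail -4
python3 - <<'E'
from h import *
where();a0=22
for a in (19,16,13,10,7,4,2,0): print(a,np.round([20*(np.cos(np.radians(a0))-np.cos(np.radians(a))),-20*(np.sin(np.radians(a))-np.sin(np.radians(a0)))],2))
E
```

```text
ee_rot: [0.67, 0.743, -0.0, -0.001]
force: [-1.3, 4.4, -3.7]
width: 0.0114
grip_force: 30.0
t 31.12 st x -101.6 y -0.6 z 160.9 yaw -0.1 w 11.4 grip 30.0 F [-1.3  4.4 -3.7]
19 [-0.37  0.98]
16 [-0.68  1.98]
13 [-0.94  2.99]
10 [-1.15  4.02]
7 [-1.31  5.05]
4 [-1.41  6.1 ]
2 [-1.44  6.79]
0 [-1.46  7.49]
```

```bash
python3 -m creep '1 0 -0.2 0.5 0 0 0; 1 0 -0.37 1 0 0 0; 1 0 -0.68 2 0 0 0; 1 0 -0.94 3 0 0 0; 1 0 -1.15 4 0 0 0; 1 0 -1.31 5 0 0 0; 1 0 -1.38 5.6 0 0 0; 1 0 -1.41 6.1 0 0 0;1 0 -1.42 6.4 0 0 0;1 0 -1.42 6.4 0 0 0' | tail -4
python3 - <<'E'
from h import *
where()
a=np.radians(YAW);M=np.array([[np.cos(a),-np.sin(a)],[np.sin(a),np.cos(a)]])
for n in("scene","side"):
    c=optics.camera(n);p,u,v=pts(c);q=np.c_[(p[:,:2]-C0)@M*1e3,p[:,2]*1e3]
    m=(abs(q[:,1])<85)&(q[:,2]>104)&(q[:,2]<150)&(q[:,0]>-125)&(q[:,0]<60)&~((q[:,0]<-60)&(abs(q[:,1])<40))
    k=q[m];s=np.linalg.lstsq(np.c_[k[:,:2],np.ones(len(k))],k[:,2],rcond=None)[0];print(n,len(k),"angle",np.degrees(np.arctan(-s[0])),s)
E
```

```text
ee_rot: [0.67, 0.743, -0.001, -0.001]
force: [-3.1, 5.4, -3.5]
width: 0.0113
grip_force: 30.0
t 31.95 st x -115.8 y -0.6 z 97.4 yaw -0.1 w 11.3 grip 30.0 F [-3.1  5.4 -3.5]
scene 4608 angle 4.002462376297369 [-6.99699988e-02  3.09321760e-04  1.23555176e+02]
side 5997 angle 3.8956580527540217 [-6.80970276e-02 -4.16579512e-03  1.22467139e+02]
```

```bash
python3 -m creep '1 0 -0.02 0.3 0 0 0; 1 0 -0.02 0.6 0 0 0; 1 0 -0.03 0.9 0 0 0; 1 0 -0.03 1.1 0 0 0; 1 0 -0.03 1.1 0 0 0' | grep -E 'pos|force'
python3 -m creep '1 0 0 0.1 0 0 0; 1 0 0 0.2 0 0 0; 1 0 0 0.2 0 0 0; 1 0 0 0.2 0 0 0' | grep -E 'pos|force'
python3 -m creep '1 0 0 0.1 0 0 0; 1 0 0 0.1 0 0 0; 1 0 0 0.1 0 0 0' | grep -E 'pos|force'
cat > ga.py <<'E'
from h import *
where()
a=np.radians(YAW);M=np.array([[np.cos(a),-np.sin(a)],[np.sin(a),np.cos(a)]])
for n in("scene","side"):
    c=optics.camera(n);p,u,v=pts(c);q=np.c_[(p[:,:2]-C0)@M*1e3,p[:,2]*1e3]
    m=(abs(q[:,1])<85)&(q[:,2]>104)&(q[:,2]<150)&(q[:,0]>-125)&(q[:,0]<60)&~((q[:,0]<-60)&(abs(q[:,1])<40))
    k=q[m];s=np.linalg.lstsq(np.c_[k[:,:2],np.ones(len(k))],k[:,2],rcond=None)[0];print(n,len(k),"angle",np.degrees(np.arctan(-s[0])),s)
E
python3 ga.py
```

```text
ee_pos: [0.462, 0.0939, 0.0866]
force: [-3.6, 4.8, -4.1]
grip_force: 30.0
ee_pos: [0.462, 0.0939, 0.0848]
force: [-4.3, 4.4, -0.9]
grip_force: 30.0
ee_pos: [0.462, 0.0939, 0.0839]
force: [-4.0, 5.0, -0.9]
grip_force: 30.0
t 33.05 st x -116.2 y -0.6 z 83.9 yaw -0.1 w 11.6 grip 30.0 F [-4.   5.  -0.9]
scene 4203 angle 0.18904876197121712 [-3.29953532e-03 -2.35552577e-05  1.17967731e+02]
side 6169 angle 0.06739499120186883 [-1.17626504e-03 -4.01584067e-03  1.16926737e+02]
```

```bash
for i in 1; do python3 -m creep '1 0 0 0.1 0 0 0; 1 0 0 0.1 0 0 0; 1 0 0 0.1 0 0 0' | grep -E 'pos|force'; done
python3 -m creep '1 0 0 0.1 0 0 0; 1 0 0 0.1 0 0 0; 1 0 0 0.1 0 0 0' | grep -E 'pos|force'
python3 ga.py
```

```text
ee_pos: [0.462, 0.0939, 0.0834]
force: [-6.4, 4.2, 8.3]
grip_force: 30.0
ee_pos: [0.462, 0.0939, 0.0832]
force: [-9.8, 3.8, 21.4]
grip_force: 30.0
t 33.65 st x -116.2 y -0.6 z 83.2 yaw -0.1 w 11.5 grip 30.0 F [-9.8  3.8 21.4]
scene 4184 angle 0.1539498221797717 [-2.68693775e-03  5.96286723e-04  1.17842820e+02]
side 6180 angle -0.0052494172756154716 [ 9.16196155e-05 -3.42913038e-03  1.16797039e+02]
```

The guard is on its stop, fully closed. I ease the pressure, release the bar, lift straight up and check.

```bash
python3 -m creep '1 0 0 -0.1 0 0 0;0.66 0 0 -0.1 0 0 0;0.66 0 0 -0.1 0 0 0;0.66 0 0 -0.1 0 0 0;0.66 0 0 -0.1 0 0 0;0.66 0 0 -0.1 0 0 0;0.66 0 0 -0.1 0 0 0;0.66 0 0 -1.5 0 0 0;0.66 0 0 -4 0 0 0;0.66 0 0 -7 0 0 0' | tail -4
python3 -m creep '0.66 0 0 -4 0 0 0;0.66 0 0 -8 0 0 0;0.66 0 0 -10 0 0 0;0.66 0 0 -10 0 0 0' | tail -3
python3 ga.py; python3 - <<'E'
from h import *
feet();c=optics.camera("scene");d=optics.camera("side");cv2.imwrite("pics/end.png",np.hstack([c["img"][140:360,180:560],d["img"][150:480,130:500][:220]])[...,::-1])
E
```

```text
ee_rot: [0.67, 0.743, -0.001, -0.001]
force: [0.3, 0.5, 0.9]
width: 0.032
grip_force: 0.0
force: [-0.1, 0.2, -0.1]
width: 0.0324
grip_force: 0.0
t 34.92 st x -114.0 y -0.9 z 256.2 yaw -0.1 w 32.4 grip 0.0 F [-0.1  0.2 -0.1]
scene 4196 angle 0.20233643143968263 [-3.53145161e-03  2.68970669e-04  1.17907273e+02]
side 6430 angle 0.021804063708170656 [-3.80552720e-04 -4.27862234e-03  1.16857425e+02]
```

View pics/end.png

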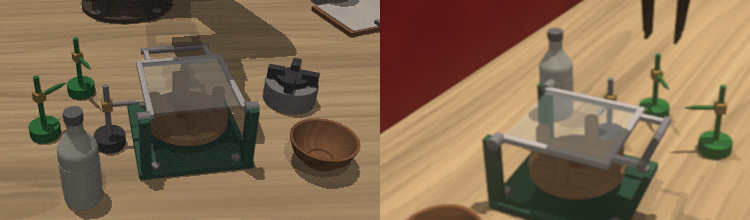

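The guard is closed (bar at (175,50) in the left half). The gauge, bottle, chuck and bowl stand where they were, and the robot is clear of everything.

```bash
python3 -c "
from bench import ctrl
print(ctrl.finish_job())"
```

```text
the job is handed in; nothing more can be done
None
```

I handed the job in after about 35 s on the robot clock. The guard went upright, and the square foot and then the three round feet each paused within about 0.6° of the pointer. The last foot was left there and the guard lowered until fully closed, with no visible shift of the gauge, chuck, bottle or bowl.

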